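Hang the candle holder in the low cupboard

ROBOT

A 6-joint arm with a two-finger parallel gripper is mounted at the origin on the work surface. World frame = base frame: x ahead of the robot, y to its left, z up, the work surface at z = 0. Lengths are in m, angles in rad, forces in N, time in s.
With the tool pointing down it reaches from about 0.25 to 0.775 m from the base axis. Payload 4 kg.
Tool frame: the origin (TCP) lies midway between the tips of the shut fingers; the grasp point (between the pads) lies 19 mm behind it; y points along the fingers, x is the direction in which the jaws open and shut, and the axes are right-handed (so a half turn about y gives the same grasp; the last joint's range is limited). The gripper opens to 94 mm and grips with 3 to 60 N. Pads are 16 mm wide; open, the fingers measure 119 mm over their backs; the gripper's body (75 mm by 177 mm) begins 78 mm behind the grasp point.
Start: joints at [-1.356, 0.087, 1.371, -0, 1.684, -0.103], TCP at [0.172, -0.522, 0.171] pointing down, gripper open.
Joint ranges: [-3.1, 3.1], [-0.76, 2.03], [0.27, 2.55], [-1.08, 4.22], [0.17, 2.65], [-2.57, 2.57]. Speed limits (rad/s): [2.79, 2.79, 3.14, 3.14, 3.14, 3.14].

INTERFACE

Orientations are given as [roll, pitch, yaw] about the fixed x, y, z axes, in that order (R = Rz(yaw) Ry(pitch) Rx(roll)).
In Python, from bench import robot, snapshot, camera_info, ticket gives the robot as it stands.
- The arm moves only by the shell command python3 -m creep 'ROWS'. ROWS is JSON, a list of rows, each an object with "slide": the shift along the tool's x, y, z in mm, a list of three; "roll": the turn about the tool's y in degrees; "grip": the closure, from 0 (fully open) to 1 (shut). In form: [{"slide": [x, y, z], "roll": roll, "grip": grip}, ...]. A call has 1 to 20 rows; each row is the pose to reach, as a shift and turn from the pose commanded when the call began, along the tool's axes at that moment; what a row does not reach only later rows make up. A row lasts 1/12 s, in which the tool goes at most 41.7 mm and 7.16 degrees, less where a joint would pass 70% of its speed; a pose out of reach is approached as far as the arm can. A call with a gripper value outside its range is refused whole. The fingers move at their own pace and stop on an object; the grip force is fixed at half the most. Time passes only in rows, so rows that repeat a pose let the fingers close. It gives the time, the measured TCP pose, the force and the opening at its end, in the units of the state.
- robot.get_obs(): the state, without advancing time (a new reading comes with each control period).
- snapshot(name): name is "scene" or "top" or "wrist"; returns the picture (420x560x3 uint8, red, green, blue); there is no depth.
- camera_info(name): a dict with "fx", "fy", "cx", "cy" (pixels), "dist" ([k1, k2, p1, p2, k3] as OpenCV has them; the pictures are not rectified), "cam_to_world" (4x4, takes a point from camera to world coordinates). Camera axes: x right, y down, z forward; pixel columns grow to the right and rows downward; lengths in m; the calibration is good to about 2 mm. A picture is of the moment at which its call begins: read the wrist's pose just before it. camera_info takes no time and is no camera call; for the wrist camera it gives the pose at the moment of the call.
- ticket.close_job(): hands the job in, once; it reports no verdict.
The state is a dict: "time": time; "joint_positions": joint angles; "qvel": joint speeds; "joint_torque": joint torques, N m; "tool_pos": TCP position; "ee_rot": TCP orientation; "wrist_force": force on the tool from outside, world axes, zero at the start; "wrist_torque": the same for the moment, N m; "width": finger opening in m.
Only numpy, scipy, OpenCV 4.12 (cv2) and the standard library are available. Lean on these libraries where they do the work, as an engineer would, in place of code of your own. Each camera call takes 0.05 s, during which the arm holds its last target.

TASK

Hang the steel wall candle holder by the eye of its back plate on the hook deep inside the low display cupboard: lean it to get it in under the clear front panel, feel for the hook, whose height is not known, and leave the holder hanging still with its eye behind the hook's tip. Work gently, never pressing the holder or your hand hard against the cupboard or its hook (stay below about 25 N), and leave the other things where they stand.

Things in the scene. Friction and masses are not known exactly. Their poses are not given: they have to be found in the camera images.
- holder_grip (a point): Dark steel wall candle holder (about 0.3 kg, varies): grip point, mid-height on its level arm (bar 14 mm wide, 16 mm high, running level from cup to plate). x: along the arm to the back plate, y: across, z: up. Plate's back face 130 mm ahead (+x), its foot 30 mm below, its top 106 mm above this point.
- holder_cup (a point): Centre (half-way up) of the holder's open candle cup, 50 mm across, 40 mm tall, at the arm's end away from the plate: 56 mm behind (-x) and 10 mm below the grip point. The holder starts standing on the table on this cup and the plate's foot. Axes as holder_grip.
- holder_eye (a point): Centre of the hanging eye: a window through the holder's upright back plate (44 mm wide, 6 mm thick, 136 mm tall), 127 mm ahead of and 83 mm above the grip point. Window 28 mm wide, 30 mm tall, closed above by an 8 mm bar, solid plate below. Axes as holder_grip.
- cupboard: Low wooden display cupboard, fixed; origin at the centre of its underside; x from open front to back, y to its left, z up. 100 mm deep (x -50 to 50), 300 wide, 241 tall; side walls 12 mm, floor top at z 12. Roof (underside z 232) and back are clear plastic. The hook at its back has no fixed height: the top of its level part is anywhere from z 155 to 185, not measured; feel or see it.
- panel_edge (a point): Middle of the lower edge of the clear front panel (6 mm thick, from the roof down to z 140) at the cupboard's front, x -47, z 140. Opening below it: z 12 to 140, too low for the upright holder; it fits with the plate's top leant 35 to 45 deg towards the back, and can be righted behind the panel. Axes as cupboard.
- hook_rail (a point): Point on the front face of the dark wood rail (50 mm wide, full height) at the back of the cupboard: x 35, y 0, z 170. One rigid hook, 8 mm round bar, juts from the rail to the front and turns up: tip at x 15 to 23, 10 mm above the hook's level part; 12 mm seat between tip and rail. Axes as cupboard. Height unknown: see cupboard.
- jar: Bystander: closed amber glass jar, 52 mm across, 70 mm tall, standing inside the cupboard near its left side; origin at its underside
- stub: Bystander: cream candle stub, 44 mm across, 50 mm tall, standing inside the cupboard near its right side; origin at its underside
- cone: Bystander: cream thread cone, 90 mm across at the foot, 170 mm tall, on the table; origin at its underside
- candle: Bystander: cream pillar candle, 54 mm across, 85 mm tall, on the table; origin at its underside
- bowl: Bystander: metal bowl, 110 mm across, 45 mm tall, on the table; origin at its underside
- mould: Bystander: upright plywood mould block, 60 x 60 x 100 mm tall, on the table; origin at its underside
- waxblock: Bystander: pinkish wax piece, 50 x 34 x 22 mm, on the table; origin at its underside
Mind the look-alikes: they are no part of the job. Several things look just like the part that bears holder_grip: the one meant starts nearest to the robot's base.

How it is judged:
By the outcome, as a careful person would: the job done as asked, in the order asked, and still so for the second after the job is handed in, with the robot touching nothing.
It also fails if it takes over 61 s, if anything falls off the work surface, if the arm or the gripper's body presses on something with over 40 N, if the wrist force passes 120 N, or if a joint passes its speed limit or range.

## Working session

There is one attempt and no reset: what is moved stays moved. The work goes in short steps, Python scripts to look and compute and a shell command to move; the robot and the scene stay as the last step left them, time stands still between calls to the robot, and variables do not carry over. Pictures are saved under pics/ and viewed, and the job is handed in when it is done.

```bash
ls; mkdir -p pics
python3 - <<'E'
from bench import robot,snapshot,camera_info
import cv2,numpy as np
o=robot.get_obs(); print(o)
for n in ["scene","top","wrist"]:
    c=camera_info(n); print(n,{k:np.round(v,4).tolist() for k,v in c.items()})
    cv2.imwrite(f"pics/{n}0.png",cv2.resize(snapshot(n)[:,:,::-1],(800,600),interpolation=cv2.INTER_CUBIC))
E
```

```text
pics
{'time': 0.0, 'joint_positions': array([-1.35608341e+00,  8.79549005e-02,  1.37220926e+00,  1.81617174e-05,
        1.68358250e+00, -1.03101412e-01]), 'qvel': array([ 0.00078123, -0.00018313, -0.00047089, -0.00115146, -0.00127876,
        0.00074281]), 'joint_torque': array([-2.38946843e-03, -3.40181994e+01, -3.02430797e+01,  7.15910783e-02,
        3.29022040e-02, -1.56548085e-04]), 'tool_pos': array([ 0.17174278, -0.52186512,  0.17022712]), 'ee_rot': array([-1.57055668,  0.00214071, -1.25297971]), 'wrist_force': array([-0.00128203,  0.27099759, -0.17835095]), 'wrist_torque': array([-0.01874388,  0.06066089, -0.00081793]), 'width': 0.09349448439653661}
scene {'fx': 512.45, 'fy': 512.45, 'cx': 274.2898, 'cy': 208.07, 'dist': [-0.0067, 0.0, 0.0, 0.0, 0.0], 'cam_to_world': [[0.0176, 0.6674, -0.7445, 1.7968], [0.9998, -0.0148, 0.0103, 0.0607], [-0.0041, -0.7445, -0.6676, 1.2198], [0.0, 0.0, 0.0, 1.0]]}
top {'fx': 483.4795, 'fy': 483.4795, 'cx': 277.4683, 'cy': 215.0591, 'dist': [-0.0209, 0.0, 0.0, 0.0, 0.0], 'cam_to_world': [[0.0069, -0.9784, 0.2065, 0.2709], [-1.0, -0.0053, 0.0081, 0.0886], [-0.0068, -0.2066, -0.9784, 1.4306], [0.0, 0.0, 0.0, 1.0]]}
wrist {'fx': 319.7429, 'fy': 319.7429, 'cx': 278.7355, 'cy': 206.6855, 'dist': [-0.0132, 0.0, 0.0, 0.0, 0.0], 'cam_to_world': [[0.3125, -0.9152, -0.2545, 0.2466], [-0.9499, -0.3017, -0.0815, -0.4981], [-0.0022, 0.2672, -0.9636, 0.384], [0.0, 0.0, 0.0, 1.0]]}
```

View pics/scene0.png

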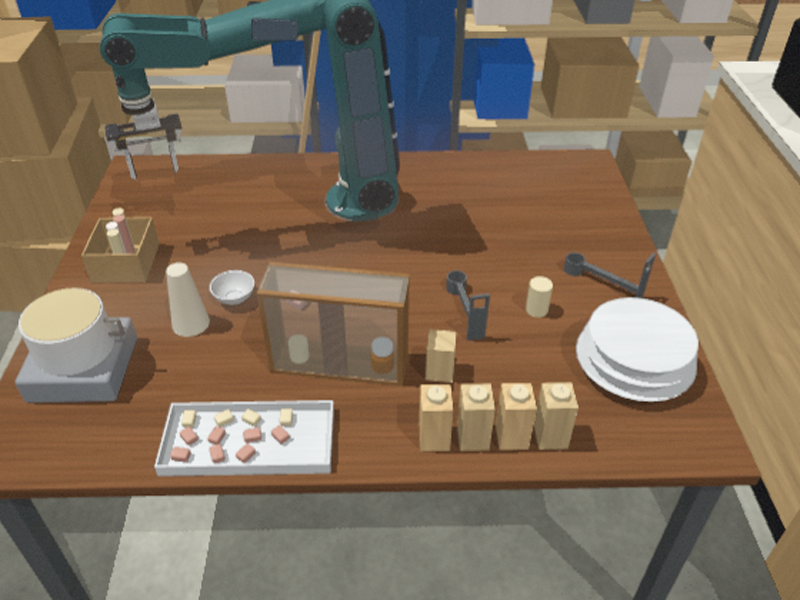

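View pics/top0.png

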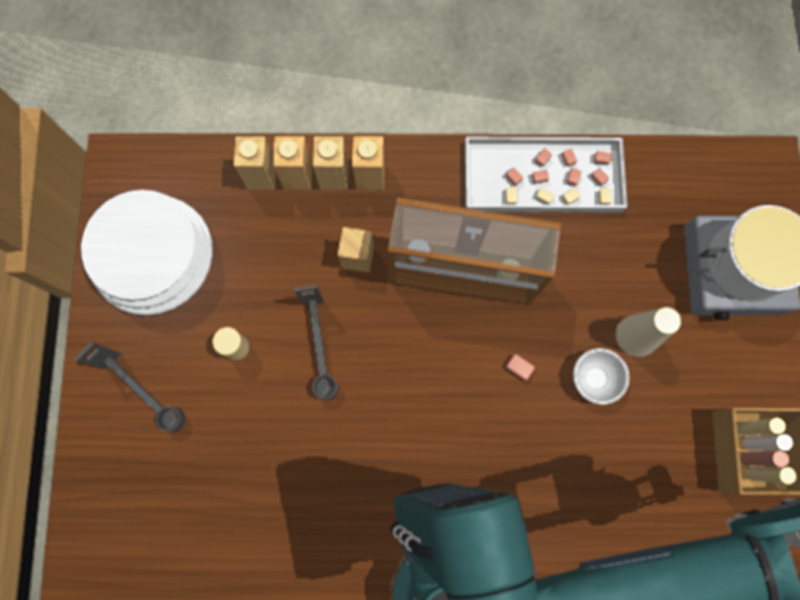

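View pics/wrist0.png

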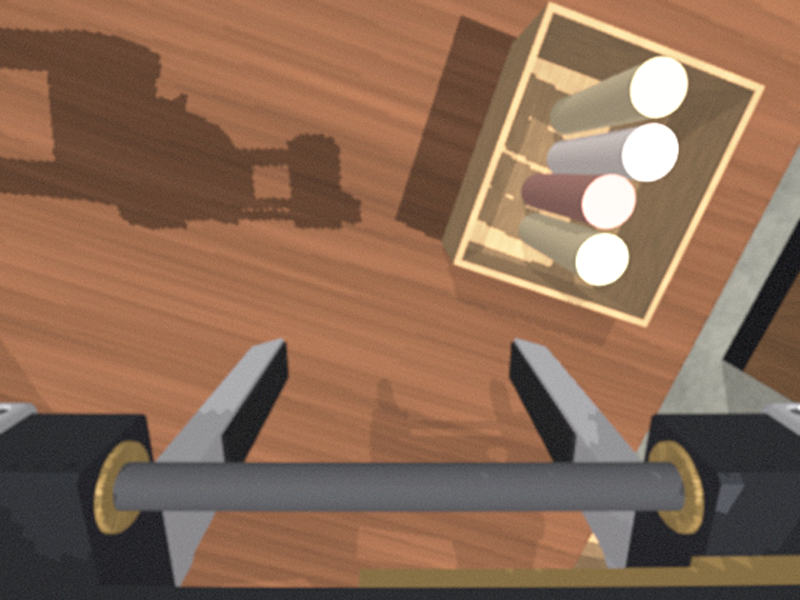

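```bash
cat > h.py <<'E'
import numpy as np,cv2
from bench import camera_info
def ray(c,uv):
    K=np.array([[c['fx'],0,c['cx']],[0,c['fy'],c['cy']],[0,0,1]])
    p=cv2.undistortPoints(np.array([[uv]],float),K,np.array(c['dist']))[0,0]
    T=np.array(c['cam_to_world']); return T[:3,3],T[:3,:3]@np.array([p[0],p[1],1])
def at_z(c,uv,z):
    o,d=ray(c,uv); return o+d*(z-o[2])/d[2]
def proj(c,P):
    T=np.linalg.inv(np.array(c['cam_to_world'])); K=np.array([[c['fx'],0,c['cx']],[0,c['fy'],c['cy']],[0,0,1]])
    return cv2.projectPoints(np.array(P,float).reshape(-1,1,3),cv2.Rodrigues(T[:3,:3])[0],T[:3,3],K,np.array(c['dist']))[0][:,0]
E
python3 - <<'E'
from bench import snapshot
import cv2
t=snapshot("top")[:,:,::-1]; s=snapshot("scene")[:,:,::-1]
cv2.imwrite("pics/topA.png",cv2.resize(t[190:290,180:300],None,fx=6,fy=6,interpolation=cv2.INTER_CUBIC))
cv2.imwrite("pics/topB.png",cv2.resize(t[130:220,260:400],None,fx=5.5,fy=5.5,interpolation=cv2.INTER_CUBIC))
cv2.imwrite("pics/sceneB.png",cv2.resize(s[180:280,170:300],None,fx=6,fy=6,interpolation=cv2.INTER_CUBIC))
E
```

```text
(no output)
```

View pics/topA.png

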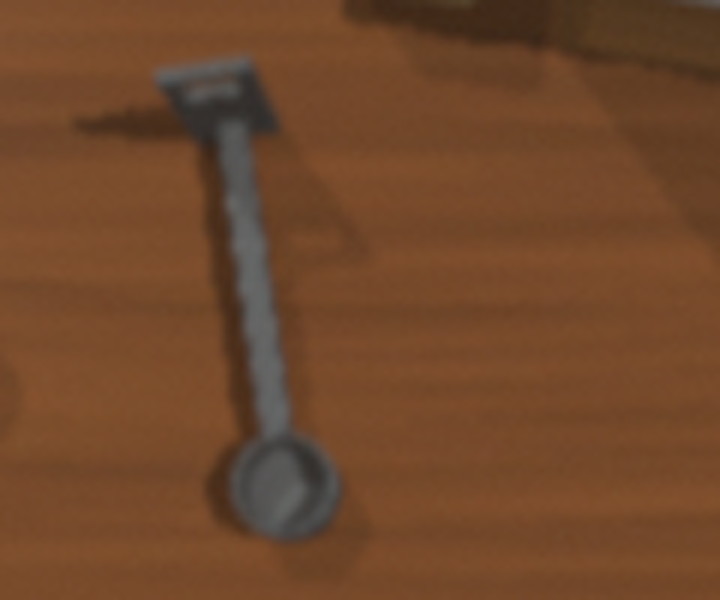

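View pics/topB.png

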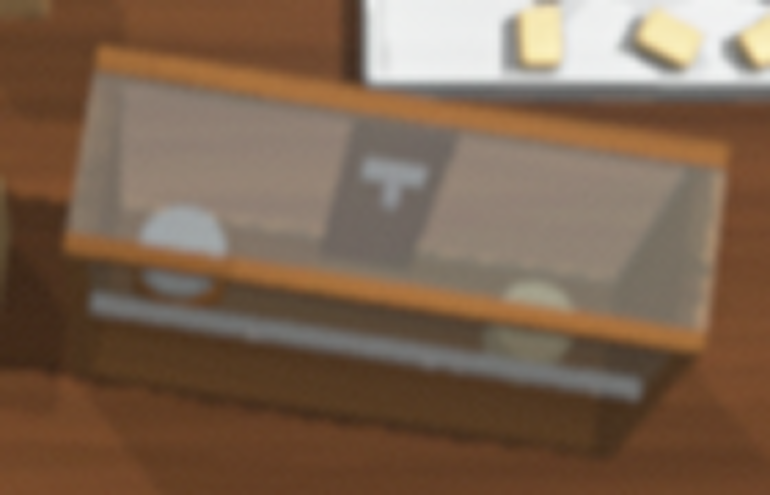

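View pics/sceneB.png

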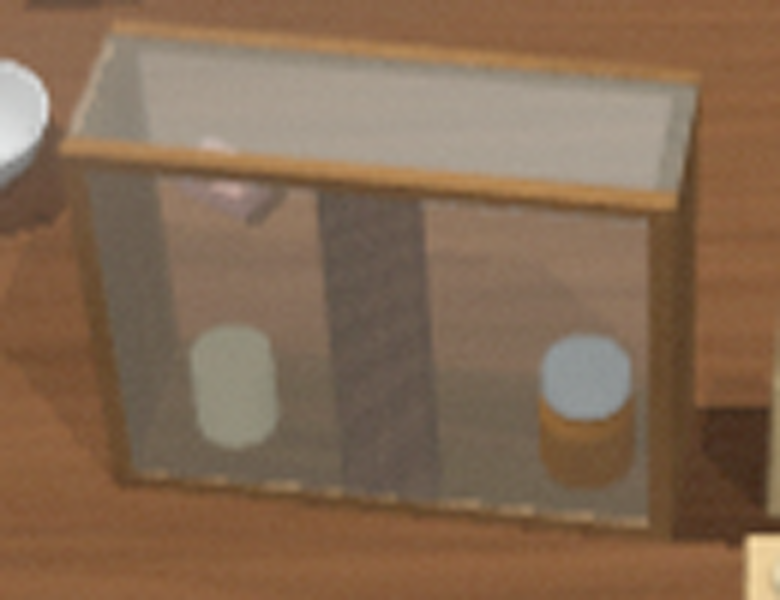

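Run:
```python
from h import *
c=camera_info("top")
A=lambda u,v:(180+u/6,190+v/6); B=lambda u,v:(260+u/5.5,130+v/5.5)
cup=at_z(c,A(285,487),.04); print("cup",cup)
pl=[at_z(c,A(*p),.136) for p in [(156,72),(249,58)]]
m=(pl[0]+pl[1])/2; print("plate top",pl,m,np.linalg.norm(pl[0]-pl[1]),np.linalg.norm((m-cup)[:2]))
d=(m-cup)[:2]; print("yaw",np.degrees(np.arctan2(d[1],d[0])), "grip",cup[:2]+d/np.linalg.norm(d)*.056)
q=[at_z(c,B(*p),.241) for p in [(100,45),(728,145),(705,352),(62,252)]]
for i in range(4): print(q[i],np.linalg.norm(q[i]-q[(i+1)%4]))
ct=sum(q)/4; e=(q[0]+q[3]-q[1]-q[2]); print("cup ctr",ct,"yaw",np.degrees(np.arctan2(e[1],e[0]))-90)
for z in (.155,.17,.185):
    print(z,[at_z(c,B(*p),z)[:2].round(4) for p in [(390,207),(393,165)]])
```

```text
cup [0.39887391 0.24247718 0.04      ]
plate top [array([0.57985094, 0.2965287 , 0.136     ]), array([0.5866832 , 0.25394269, 0.136     ])] [0.58326707 0.2752357  0.136     ] 0.043130595039027705 0.18728042898544509
yaw 10.07382350197222 grip [0.45401057 0.25227253]
[0.72653715 0.09794048 0.241     ] 0.29888688701899424
[ 0.67837341 -0.19704024  0.241     ] 0.10138849316206161
[ 0.57808969 -0.18211371  0.241     ] 0.30067523427807785
[0.62451681 0.1149555  0.241     ] 0.10342949311694753
cup ctr [ 0.65187926 -0.04156449  0.241     ] yaw -9.077337326945113
0.155 [array([ 0.6743, -0.0471]), array([ 0.6964, -0.049 ])]
0.17 [array([ 0.6696, -0.0455]), array([ 0.6914, -0.0473])]
0.185 [array([ 0.6648, -0.0439]), array([ 0.6864, -0.0457])]
```

```bash
cat >> h.py <<'E'
from bench import robot
from scipy.spatial.transform import Rotation as Ro
def go(p,yaw):
    o=robot.get_obs(); R=Ro.from_euler('xyz',o['ee_rot']).as_matrix()
    s=R.T@(np.array(p)-o['tool_pos'])*1000
    y0=np.degrees(np.arctan2(R[1,0],R[0,0])); r=-((yaw-y0+180)%360-180)
    print("slide",s.round(1),"roll",round(r,1),"t",o['time'],"tool",o['tool_pos'].round(4),"yaw",round(y0,2),"F",np.round(o['wrist_force'],1),"w",round(o['width'],4),"q",np.round(o['joint_positions'],2))
E
python3 - <<'E'
from h import *
go([.454,.2523,.20],100.07)
E
```

```text
slide [-647.6  -28.5  510.1] roll -171.9 t 0.25 tool [ 0.1718 -0.5222  0.1708] yaw -71.79 F [ 0.3 -0.2  0.4] w 0.0937 q [-1.36  0.09  1.37 -0.    1.68 -0.1 ]
```

```bash
python3 -m creep '[{"slide":[0,-40,0],"roll":0,"grip":0},{"slide":[-20,-80,20],"roll":-7,"grip":0},{"slide":[-648,-80,510],"roll":-172,"grip":0},{"slide":[-648,-80,510],"roll":-172,"grip":0},{"slide":[-648,-80,510],"roll":-172,"grip":0},{"slide":[-648,-80,510],"roll":-172,"grip":0},{"slide":[-648,-80,510],"roll":-172,"grip":0},{"slide":[-648,-80,510],"roll":-172,"grip":0},{"slide":[-648,-80,510],"roll":-172,"grip":0},{"slide":[-648,-80,510],"roll":-172,"grip":0},{"slide":[-648,-80,510],"roll":-172,"grip":0},{"slide":[-648,-80,510],"roll":-172,"grip":0},{"slide":[-648,-80,510],"roll":-172,"grip":0},{"slide":[-648,-80,510],"roll":-172,"grip":0},{"slide":[-648,-80,510],"roll":-172,"grip":0},{"slide":[-648,-80,510],"roll":-172,"grip":0},{"slide":[-648,-80,510],"roll":-172,"grip":0},{"slide":[-648,-80,510],"roll":-172,"grip":0},{"slide":[-648,-80,510],"roll":-172,"grip":0},{"slide":[-648,-80,510],"roll":-172,"grip":0}]'
python3 - <<'E'
from h import *
go([.454,.2523,.20],100.07)
E
```

```text
time: 1.92
tool_pos: [0.4367, 0.207, 0.251]
ee_rot: [-1.571, -0.0, 1.126]
wrist_force: [-0.0, -1.1, 0.5]
width: 0.0938
slide [48.3 51.   3.9] roll -35.5 t 1.9167 tool [0.4367 0.207  0.251 ] yaw 64.53 F [-0.  -1.1  0.5] w 0.0938 q [ 0.33 -0.06  1.37 -0.    1.84 -0.8 ]
```

```bash
python3 -m creep '[{"slide":[48,25,4],"roll":-35,"grip":0},{"slide":[48,51,4],"roll":-35.5,"grip":0},{"slide":[48,51,4],"roll":-35.5,"grip":0},{"slide":[48,51,4],"roll":-35.5,"grip":0},{"slide":[48,51,4],"roll":-35.5,"grip":0},{"slide":[48,51,4],"roll":-35.5,"grip":0},{"slide":[48,51,4],"roll":-35.5,"grip":0}]'
python3 - <<'E'
from h import *
from bench import snapshot
go([.454,.2523,.011],100.07)
c=camera_info("wrist"); im=snapshot("wrist")[:,:,::-1].copy()
# project model of holder
y=np.radians(10.07); g=np.array([.454,.2523,.03]); R=np.array([[np.cos(y),-np.sin(y),0],[np.sin(y),np.cos(y),0],[0,0,1]])
P=[g+R@np.array(p) for p in [(0,0,.008),(-.056,0,.01),(.13,.022,.106),(.13,-.022,.106),(.1,.007,.008),(.1,-.007,.008)]]
uv=proj(c,P); print(uv.round(1))
im=cv2.resize(im,(800,600),interpolation=cv2.INTER_CUBIC)
for u in uv*800/560: cv2.circle(im,tuple(int(v) for v in u),3,(0,0,255),-1)
cv2.imwrite("pics/w1.png",im)
E
```

```text
time: 2.5
tool_pos: [0.4539, 0.2496, 0.1998]
ee_rot: [-1.571, 0.0, 1.736]
wrist_force: [0.1, -0.2, 0.9]
width: 0.0943
slide [  2.6 188.8  -0.6] roll -0.6 t 2.5 tool [0.4539 0.2496 0.1998] yaw 99.45 F [ 0.1 -0.2  0.9] w 0.0943 q [ 0.39  0.01  1.39 -0.    1.74 -1.34]
[[281.  185.2]
 [280.6 137.5]
 [304.6 330.8]
 [261.1 331.2]
 [287.2 261.8]
 [276.3 261.9]]
```

View pics/w1.png

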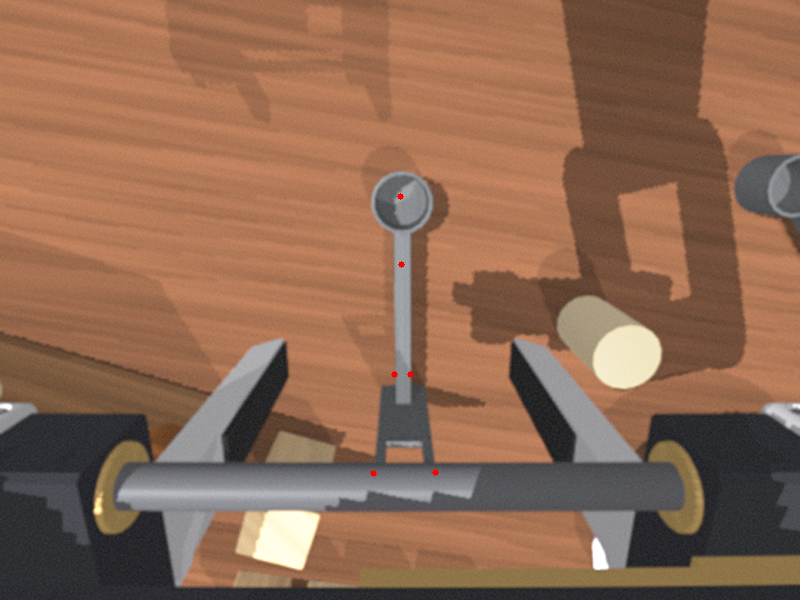

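```bash
python3 -m creep '[{"slide":[3,40,-2],"roll":-0.6,"grip":0},{"slide":[3,80,-2],"roll":-0.6,"grip":0},{"slide":[3,120,-2],"roll":-0.6,"grip":0},{"slide":[3,155,-2],"roll":-0.6,"grip":0},{"slide":[3,180,-2],"roll":-0.6,"grip":0},{"slide":[3,189,-2],"roll":-0.6,"grip":0},{"slide":[3,189,-2],"roll":-0.6,"grip":0},{"slide":[3,189,-2],"roll":-0.6,"grip":1},{"slide":[3,189,-2],"roll":-0.6,"grip":1},{"slide":[3,189,-2],"roll":-0.6,"grip":1},{"slide":[3,189,-2],"roll":-0.6,"grip":1},{"slide":[3,189,-2],"roll":-0.6,"grip":1},{"slide":[3,189,-2],"roll":-0.6,"grip":1},{"slide":[3,189,-2],"roll":-0.6,"grip":1},{"slide":[3,189,-2],"roll":-0.6,"grip":1}]'
python3 - <<'E'
from h import *
go([.454,.2523,.011],100.07)
E
```

```text
time: 3.8
tool_pos: [0.4555, 0.2529, 0.0111]
ee_rot: [-1.571, 0.0, 1.749]
wrist_force: [0.1, -0.3, 0.2]
width: 0.0441
slide [-0.3  0.1  1.6] roll 0.2 t 3.8 tool [0.4555 0.2529 0.0111] yaw 100.22 F [ 0.1 -0.3  0.2] w 0.0441 q [ 0.4   0.11  1.67 -0.    1.36 -1.35]
```

```bash
python3 -m creep '[{"slide":[0,0,0],"roll":0,"grip":1},{"slide":[0,0,0],"roll":0,"grip":1},{"slide":[0,0,0],"roll":0,"grip":1},{"slide":[0,0,0],"roll":0,"grip":1},{"slide":[0,0,0],"roll":0,"grip":1},{"slide":[0,0,0],"roll":0,"grip":1},{"slide":[0,0,0],"roll":0,"grip":1},{"slide":[0,-15,0],"roll":0,"grip":1},{"slide":[0,-40,0],"roll":0,"grip":1},{"slide":[0,-80,0],"roll":0,"grip":1},{"slide":[0,-120,0],"roll":0,"grip":1},{"slide":[0,-160,0],"roll":0,"grip":1},{"slide":[0,-200,0],"roll":0,"grip":1},{"slide":[0,-240,0],"roll":0,"grip":1},{"slide":[0,-280,0],"roll":0,"grip":1},{"slide":[0,-300,0],"roll":0,"grip":1},{"slide":[0,-300,0],"roll":0,"grip":1}]'
python3 - <<'E'
from h import *
from bench import snapshot
go([.454,.2523,.011],100.07)
cv2.imwrite("pics/w2.png",snapshot("wrist")[:,:,::-1])
s=snapshot("scene")[:,:,::-1]
cv2.imwrite("pics/s2.png",cv2.resize(s[60:260,230:450],None,fx=3,fy=3,interpolation=cv2.INTER_CUBIC))
E
```

```text
time: 5.22
tool_pos: [0.4573, 0.2537, 0.3178]
ee_rot: [-1.583, -0.003, 1.749]
wrist_force: [0.6, 1.2, 0.4]
width: 0.0006
slide [ -1.5 306.8   7.1] roll 0.2 t 5.2167 tool [0.4573 0.2537 0.3178] yaw 100.23 F [0.6 1.2 0.4] w 0.0006 q [ 0.4   0.03  1.14 -0.    1.96 -1.35]
```

View pics/w2.png

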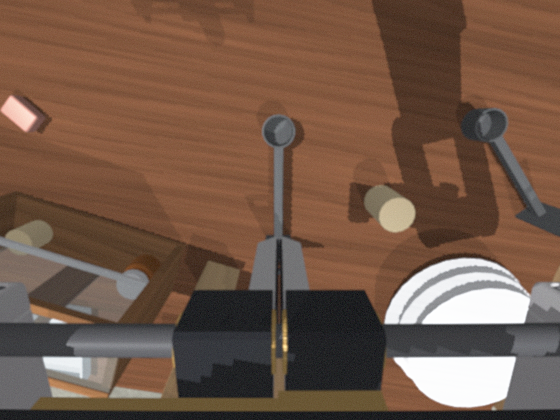

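View pics/s2.png

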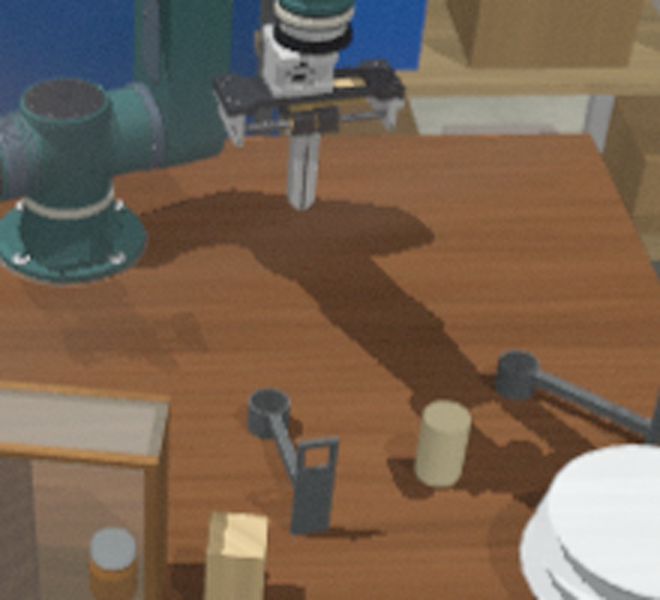

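Run:
```python
from h import *
from bench import snapshot
o=robot.get_obs();c=camera_info("wrist")
print(proj(c,[o['tool_pos']]),o['width'],o['tool_pos'],o['ee_rot'])
t=snapshot("top")[:,:,::-1]
cv2.imwrite("pics/topC.png",cv2.resize(t[180:300,170:310],None,fx=5.5,fy=5,interpolation=cv2.INTER_CUBIC))
```

```text
[[279.0203072  230.77506664]] 0.0004820215845152056 [0.45577362 0.25306889 0.31146241] [-1.57249359e+00 -2.91100426e-04  1.74932523e+00]
```

View pics/topC.png

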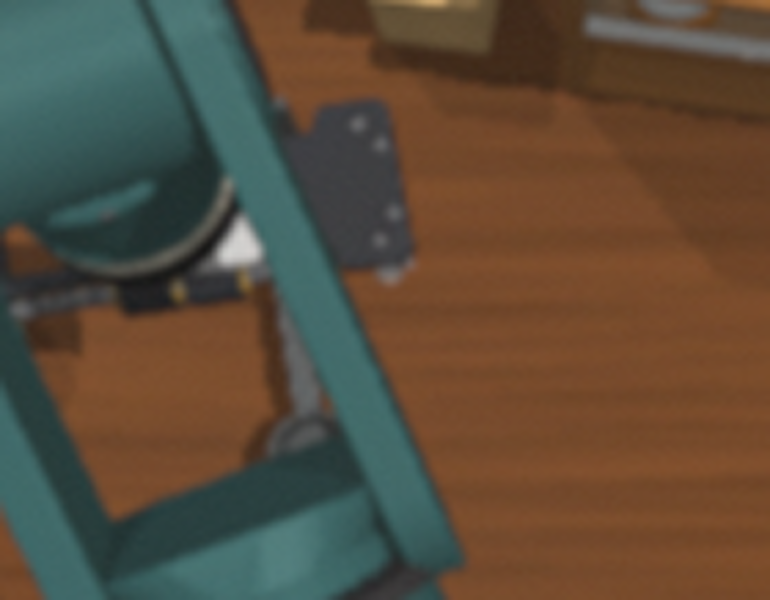

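Run:
```python
from h import *
from bench import snapshot
c=camera_info("wrist"); w=snapshot("wrist")[:,:,::-1]
cv2.imwrite("pics/w3.png",cv2.resize(w[90:260,200:360],None,fx=3.5,fy=3.5,interpolation=cv2.INTER_CUBIC))
print(at_z(c,(278.5,131),.04),robot.get_obs()['time'])
```

```text
[0.39716156 0.24172421 0.04      ] 5.4167
```

View pics/w3.png

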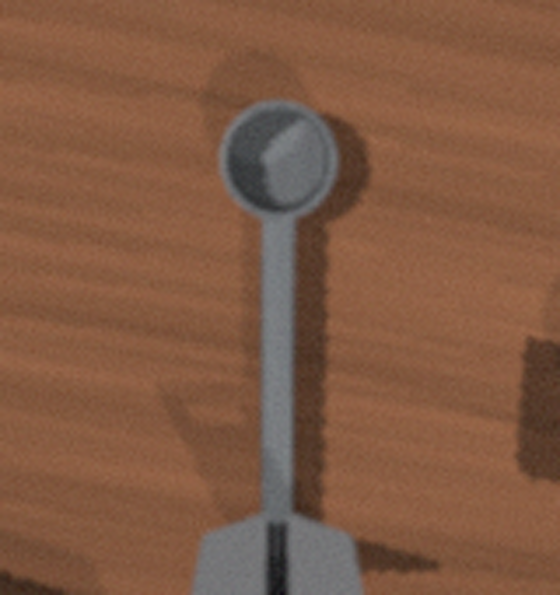

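```bash
python3 -m creep '[{"slide":[0,40,0],"roll":0,"grip":0},{"slide":[0,80,0],"roll":0,"grip":0},{"slide":[0,100,0],"roll":0,"grip":0},{"slide":[0,110,0],"roll":0,"grip":0},{"slide":[0,120,0],"roll":0,"grip":0},{"slide":[0,130,0],"roll":0,"grip":0},{"slide":[0,140,0],"roll":0,"grip":0},{"slide":[0,150,0],"roll":0,"grip":0},{"slide":[0,180,0],"roll":0,"grip":0},{"slide":[0,220,0],"roll":0,"grip":0},{"slide":[0,260,0],"roll":0,"grip":0},{"slide":[0,285,0],"roll":0,"grip":0},{"slide":[0,299,0],"roll":0,"grip":0.4},{"slide":[0,299,0],"roll":0,"grip":1},{"slide":[0,299,0],"roll":0,"grip":1},{"slide":[0,299,0],"roll":0,"grip":1},{"slide":[0,299,0],"roll":0,"grip":1},{"slide":[0,299,0],"roll":0,"grip":1},{"slide":[0,299,0],"roll":0,"grip":1},{"slide":[0,299,0],"roll":0,"grip":1}]'
python3 -m creep '[{"slide":[0,0,0],"roll":0,"grip":1},{"slide":[0,0,0],"roll":0,"grip":1},{"slide":[0,0,0],"roll":0,"grip":1},{"slide":[0,0,0],"roll":0,"grip":1},{"slide":[0,0,0],"roll":0,"grip":1},{"slide":[0,0,0],"roll":0,"grip":1}]'
```

```text
time: 7.08
tool_pos: [0.4561, 0.2532, 0.0129]
ee_rot: [-1.573, -0.0, 1.749]
wrist_force: [-0.4, -0.7, 0.5]
width: 0.0304
time: 7.58
tool_pos: [0.4554, 0.2528, 0.0119]
ee_rot: [-1.571, 0.0, 1.749]
wrist_force: [0.6, -0.2, -0.1]
width: 0.0004
```

Run:
```python
from h import *
from bench import snapshot
go([0,0,0],0)
c=camera_info("wrist"); w=snapshot("wrist")[:,:,::-1]
cv2.imwrite("pics/w4.png",w)
s=snapshot("scene")[:,:,::-1]
cv2.imwrite("pics/s4.png",cv2.resize(s[120:260,260:400],None,fx=4,fy=4,interpolation=cv2.INTER_CUBIC))
```

```text
slide [-168.    12.   493.1] roll 100.2 t 7.5833 tool [0.4554 0.2528 0.0119] yaw 100.22 F [ 0.6 -0.2 -0.1] w 0.0004 q [ 0.4   0.11  1.67 -0.    1.36 -1.35]
```

View pics/w4.png

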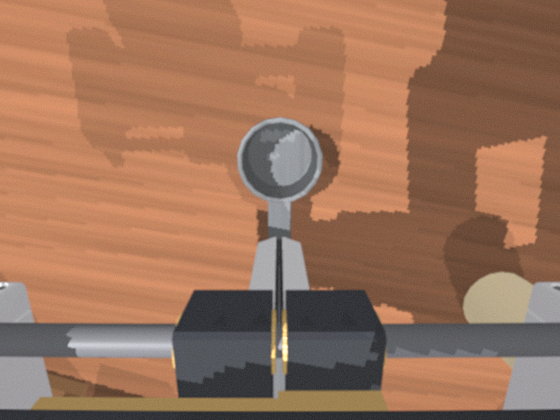

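View pics/s4.png

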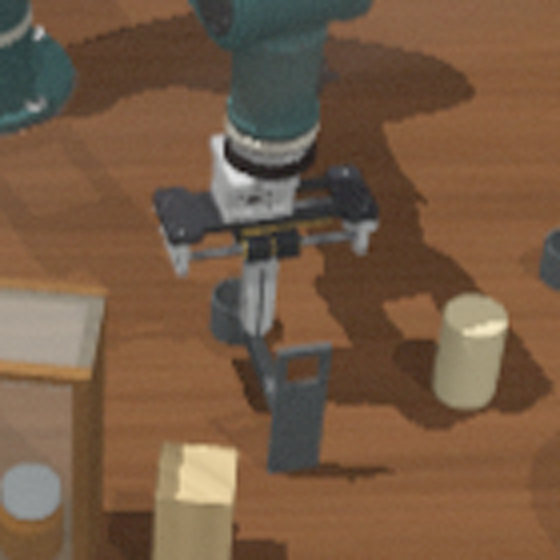

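Run:
```python
from h import *
c=camera_info("scene"); w=camera_info("wrist")
for z in (0.0119,.031,.038,.05,.06):
    P=[.4554,.2528,z]; print(z,((proj(c,[P])[0]-[260,120])*4).round(), proj(w,[P])[0].round(1))
for n,P in dict(cup=[.3989,.2425,.04],plateTop=[.583,.275,.136],foot=[.583,.275,0]).items(): print(n,((proj(c,[P])[0]-[260,120])*4).round())
```

```text
0.0119 [254. 354.] [278.9 230.7]
0.031 [255. 337.] [278.9 240.7]
0.038 [256. 331.] [278.9 244.8]
0.05 [257. 321.] [278.9 252.5]
0.06 [257. 312.] [279.  259.7]
cup [239. 288.]
plateTop [306. 344.]
foot [293. 465.]
```

Run:
```python
from h import *
w=camera_info("wrist"); t=robot.get_obs()['tool_pos']
T=np.array(w['cam_to_world']); R=Ro.from_euler('xyz',robot.get_obs()['ee_rot']).as_matrix()
# tip corner pixel (239.4) at depth 0.189, in tool frame
p=np.array([0,(239.4-w['cy'])/w['fy'],1])*.189
print("tip in tool frame",R.T@(T[:3,:3]@p+T[:3,3]-t), "cam in tool",R.T@(T[:3,3]-t), "axis",R.T@T[:3,2])
for y in (0,-.005,-.01,-.015,-.02,-.025):
    print(y,[proj(w,[t+R@np.array([0,y,z])])[0].round(1) for z in (-.008,0,.008)])
```

```text
tip in tool frame [-0.00018605 -0.03669413  0.00781496] cam in tool [-0.0002327  -0.21364983  0.07696419] axis [ 2.51882327e-04  9.63619922e-01 -2.67276227e-01]
0 [array([279. , 241.3]), array([279. , 230.8]), array([279., 220.])]
-0.005 [array([279., 244.]), array([279. , 233.2]), array([279. , 222.3])]
-0.01 [array([279. , 246.8]), array([279. , 235.8]), array([279. , 224.6])]
-0.015 [array([279. , 249.6]), array([279. , 238.5]), array([279., 227.])]
-0.02 [array([279. , 252.7]), array([279. , 241.3]), array([279. , 229.6])]
-0.025 [array([279. , 255.8]), array([279. , 244.2]), array([279. , 232.3])]
```

Run:
```python
import cv2
w=cv2.imread("pics/w4.png"); cv2.imwrite("pics/w4c.png",cv2.resize(w[190:300,220:340],None,fx=6,fy=5,interpolation=cv2.INTER_CUBIC))
```

```text
(no output)
```

View pics/w4c.png

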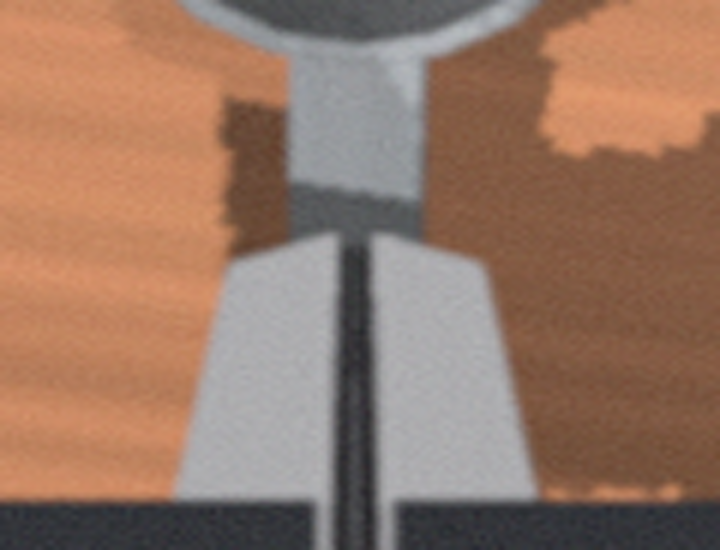

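```bash
python3 -m creep '[{"slide":[0,-10,0],"roll":0,"grip":0},{"slide":[0,-10,0],"roll":0,"grip":0},{"slide":[0,-10,0],"roll":0,"grip":0},{"slide":[0,-10,0],"roll":0,"grip":0},{"slide":[0,-10,0],"roll":0,"grip":0},{"slide":[0,-10,0],"roll":0,"grip":0},{"slide":[0,-5,0],"roll":0,"grip":0.3},{"slide":[0,0,0],"roll":0,"grip":0.5},{"slide":[0,6,0],"roll":0,"grip":0.5},{"slide":[0,12,0],"roll":0,"grip":0.5},{"slide":[0,16,0],"roll":0,"grip":0.5},{"slide":[0,20,0],"roll":0,"grip":0.5},{"slide":[0,20,0],"roll":0,"grip":0.5}]'
python3 - <<'E'
from h import *
from bench import snapshot
go([0,0,0],0)
w=snapshot("wrist")[:,:,::-1]
cv2.imwrite("pics/w5.png",w)
s=snapshot("scene")[:,:,::-1]
cv2.imwrite("pics/s5.png",cv2.resize(s[150:250,270:380],None,fx=5,fy=5,interpolation=cv2.INTER_CUBIC))
E
```

```text
time: 8.77
tool_pos: [0.4546, 0.2525, -0.0094]
ee_rot: [-1.569, 0.001, 1.749]
wrist_force: [-0.9, 0.1, -0.3]
width: 0.0474
slide [-167.8   -8.2  492.2] roll 100.2 t 8.7667 tool [ 0.4546  0.2525 -0.0094] yaw 100.22 F [-0.9  0.1 -0.3] w 0.0474 q [ 0.4   0.13  1.69 -0.    1.32 -1.35]
```

View pics/w5.png

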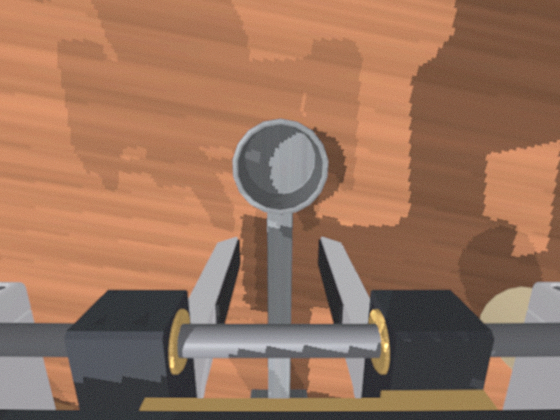

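View pics/s5.png

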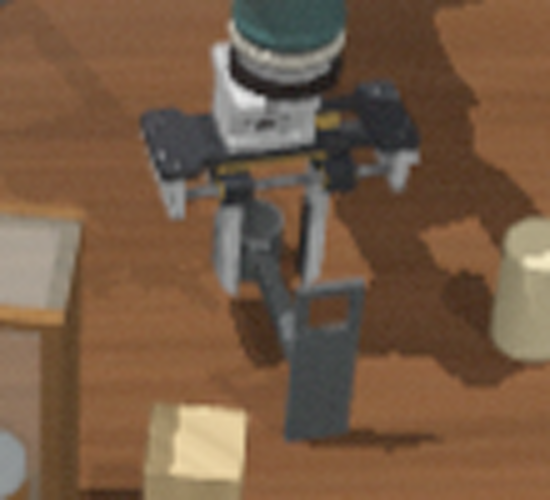

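```bash
python3 -m creep '[{"slide":[0,5,0],"roll":0,"grip":0.5},{"slide":[0,10,0],"roll":0,"grip":0.5},{"slide":[0,14,0],"roll":0,"grip":0.5},{"slide":[0,14,0],"roll":0,"grip":0.6},{"slide":[0,14,0],"roll":0,"grip":1},{"slide":[0,14,0],"roll":0,"grip":1},{"slide":[0,14,0],"roll":0,"grip":1},{"slide":[0,14,0],"roll":0,"grip":1},{"slide":[0,14,0],"roll":0,"grip":1},{"slide":[0,14,0],"roll":0,"grip":1},{"slide":[0,14,0],"roll":0,"grip":1},{"slide":[0,14,0],"roll":0,"grip":1},{"slide":[0,14,0],"roll":0,"grip":1},{"slide":[0,14,0],"roll":0,"grip":1}]'
python3 - <<'E'
from h import *
go([0,0,0],0)
E
```

```text
time: 10.03
tool_pos: [0.4557, 0.253, -0.0218]
ee_rot: [-1.571, -0.0, 1.749]
wrist_force: [0.8, 0.2, 1.8]
width: 0.0141
slide [-168.1  -22.   493.3] roll 100.2 t 10.0333 tool [ 0.4557  0.253  -0.0218] yaw 100.22 F [0.8 0.2 1.8] w 0.0141 q [ 0.4   0.15  1.7   0.    1.29 -1.35]
```

```bash
python3 -m creep '[{"slide":[0,-5,0],"roll":0,"grip":1},{"slide":[0,-15,0],"roll":0,"grip":1},{"slide":[0,-35,0],"roll":0,"grip":1},{"slide":[0,-65,0],"roll":0,"grip":1},{"slide":[0,-100,0],"roll":0,"grip":1},{"slide":[0,-140,0],"roll":0,"grip":1},{"slide":[0,-180,0],"roll":0,"grip":1},{"slide":[0,-220,0],"roll":0,"grip":1},{"slide":[0,-255,0],"roll":0,"grip":1},{"slide":[0,-280,0],"roll":0,"grip":1},{"slide":[0,-295,0],"roll":0,"grip":1},{"slide":[0,-300,0],"roll":0,"grip":1},{"slide":[0,-300,0],"roll":0,"grip":1},{"slide":[0,-300,0],"roll":0,"grip":1}]'
python3 - <<'E'
from h import *
from bench import snapshot
go([0,0,0],0); print(robot.get_obs()['wrist_torque'])
cv2.imwrite("pics/w6.png",snapshot("wrist")[:,:,::-1])
s=snapshot("scene")[:,:,::-1]
cv2.imwrite("pics/s6.png",cv2.resize(s[40:200,240:420],None,fx=4,fy=4,interpolation=cv2.INTER_CUBIC)[:,:800])
E
```

```text
time: 11.2
tool_pos: [0.4549, 0.2526, 0.2766]
ee_rot: [-1.568, 0.001, 1.749]
wrist_force: [-1.5, 0.7, -4.7]
width: 0.0138
slide [-167.7  277.9  491.8] roll 100.2 t 11.2 tool [0.4549 0.2526 0.2766] yaw 100.22 F [-1.5  0.7 -4.7] w 0.0138 q [ 0.4   0.03  1.23 -0.    1.89 -1.35]
[0.04285975 0.04839836 0.01098774]
```

View pics/w6.png

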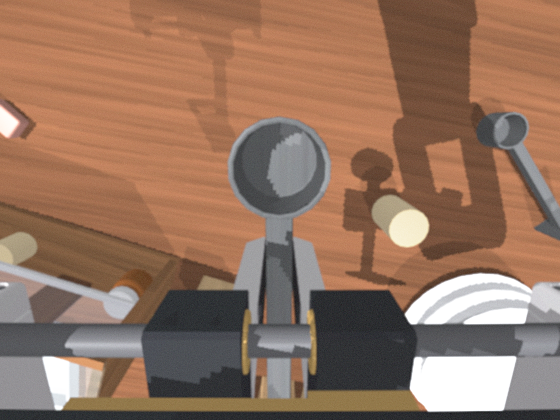

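View pics/s6.png

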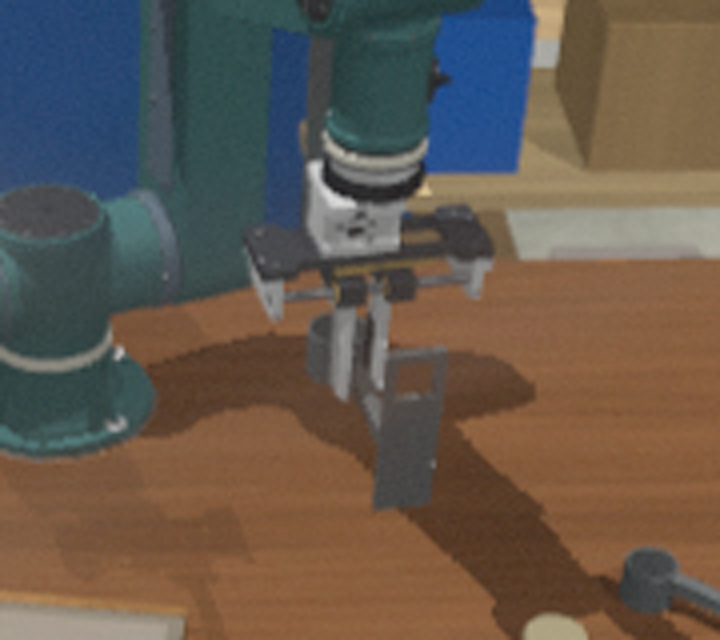

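Run:
```python
from h import *
go([.5403,-.0238,.2766],-99.1)
```

```text
slide [-287.1   -1.   -35.3] roll -160.7 t 11.3 tool [0.4546 0.2525 0.2755] yaw 100.22 F [-0.6 -0.2 -3.7] w 0.0133 q [ 0.4   0.03  1.23 -0.    1.89 -1.35]
```

```bash
python3 -m creep '[{"slide":[-10,0,-1],"roll":4,"grip":1},{"slide":[-25,0,-3],"roll":10,"grip":1},{"slide":[-40,0,-5],"roll":17,"grip":1},{"slide":[-55,0,-7],"roll":24,"grip":1},{"slide":[-70,0,-9],"roll":31,"grip":1},{"slide":[-85,0,-11],"roll":38,"grip":1},{"slide":[-100,0,-13],"roll":45,"grip":1},{"slide":[-115,0,-15],"roll":52,"grip":1},{"slide":[-130,0,-17],"roll":59,"grip":1},{"slide":[-145,0,-19],"roll":66,"grip":1},{"slide":[-160,0,-20],"roll":73,"grip":1},{"slide":[-175,0,-22],"roll":80,"grip":1},{"slide":[-190,0,-24],"roll":87,"grip":1},{"slide":[-205,0,-26],"roll":94,"grip":1},{"slide":[-220,0,-28],"roll":101,"grip":1},{"slide":[-235,0,-30],"roll":108,"grip":1},{"slide":[-250,0,-31],"roll":115,"grip":1},{"slide":[-265,0,-32],"roll":122,"grip":1},{"slide":[-280,0,-34],"roll":129,"grip":1},{"slide":[-287,0,-35],"roll":135,"grip":1}]'
python3 - <<'E'
from h import *
go([.5403,-.0238,.2766],-99.1)
E
```

```text
time: 12.97
tool_pos: [0.5407, -0.0249, 0.2757]
ee_rot: [-1.573, 0.003, -0.614]
wrist_force: [0.0, -0.1, -4.7]
width: 0.0136
slide [-1.  -0.9  0.7] roll 63.9 t 12.9667 tool [ 0.5407 -0.0249  0.2757] yaw -35.2 F [ 0.  -0.1 -4.7] w 0.0136 q [-0.15  0.07  1.18 -0.    1.89  0.46]
```

```bash
python3 -m creep '[{"slide":[0,0,1],"roll":7,"grip":1},{"slide":[0,0,1],"roll":14,"grip":1},{"slide":[0,0,1],"roll":21,"grip":1},{"slide":[0,0,1],"roll":28,"grip":1},{"slide":[0,0,1],"roll":35,"grip":1},{"slide":[0,0,1],"roll":42,"grip":1},{"slide":[0,0,1],"roll":49,"grip":1},{"slide":[0,5,1],"roll":56,"grip":1},{"slide":[0,10,1],"roll":62,"grip":1},{"slide":[0,15,1],"roll":64,"grip":1},{"slide":[0,15,1],"roll":64,"grip":1},{"slide":[0,15,1],"roll":64,"grip":1}]'
python3 - <<'E'
from h import *
from bench import snapshot
go([.5403,-.0238,.239],-99.1)
cv2.imwrite("pics/w7.png",snapshot("wrist")[:,:,::-1])
s=snapshot("top")[:,:,::-1]
cv2.imwrite("pics/t7.png",cv2.resize(s[90:270,220:420],None,fx=4,fy=3.3,interpolation=cv2.INTER_CUBIC))
E
```

```text
time: 13.97
tool_pos: [0.5408, -0.0225, 0.2612]
ee_rot: [-1.574, -0.0, -1.723]
wrist_force: [-0.8, -0.5, -3.8]
width: 0.0138
slide [ 1.4 22.2 -0.3] roll 0.4 t 13.9667 tool [ 0.5408 -0.0225  0.2612] yaw -98.71 F [-0.8 -0.5 -3.8] w 0.0138 q [-0.15  0.07  1.21 -0.    1.86  1.58]
```

View pics/w7.png

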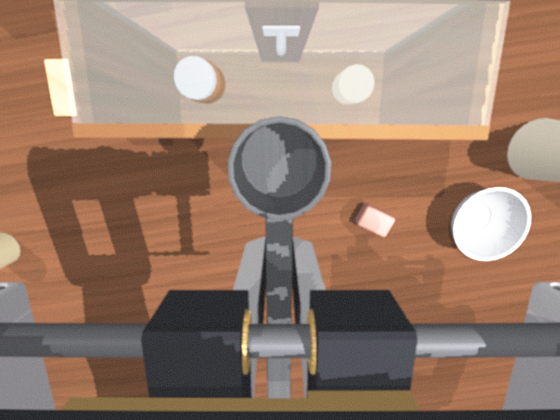

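View pics/t7.png

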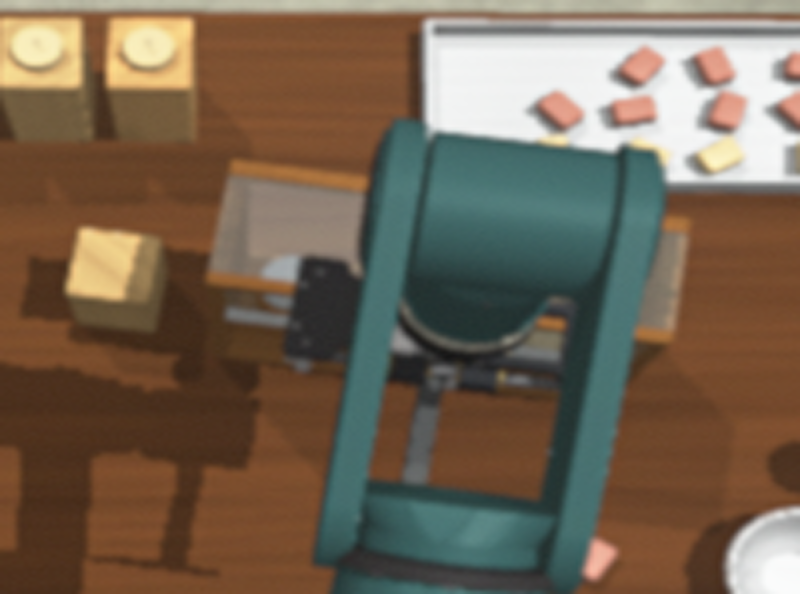

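Run:
```python
from h import *
w=cv2.imread("pics/w7.png"); cv2.imwrite("pics/w7c.png",cv2.resize(w[0:150,230:350],None,fx=5,fy=4,interpolation=cv2.INTER_CUBIC))
c=camera_info("wrist"); 
import json; json.dump({k:np.array(v).tolist() for k,v in c.items()},open("w7.json","w"))
# cupboard model check
ct=np.array([.6519,-.0416,0]); y=np.radians(-9.08); R=np.array([[np.cos(y),-np.sin(y),0],[np.sin(y),np.cos(y),0],[0,0,1]])
W=lambda p:ct+R@np.array(p)
pts={'frontL':(-.05,.15,.241),'frontR':(-.05,-.15,.241)}
for z in (.155,.165,.175,.185,.195): pts[f'tipfront{z}']=(.015,0,z); pts[f'tipback{z}']=(.023,0,z); pts[f'rail{z}']=(.035,0,z)
for k,p in pts.items(): print(k,proj(c,[W(p)])[0].round(1))
```

```text
frontL [ 74.7 140.7]
frontR [487.5 143.3]
tipfront0.155 [281.2  63.9]
tipback0.155 [281.3  54.5]
rail0.155 [281.4  40.3]
tipfront0.165 [281.3  62.1]
tipback0.165 [281.4  52.4]
rail0.165 [281.5  37.6]
tipfront0.175 [281.4  60.1]
tipback0.175 [281.5  50.1]
rail0.175 [281.6  34.8]
tipfront0.185 [281.5  58.1]
tipback0.185 [281.6  47.7]
rail0.185 [281.7  31.8]
tipfront0.195 [281.6  55.8]
tipback0.195 [281.7  45. ]
rail0.195 [281.8  28.5]
```

View pics/w7c.png

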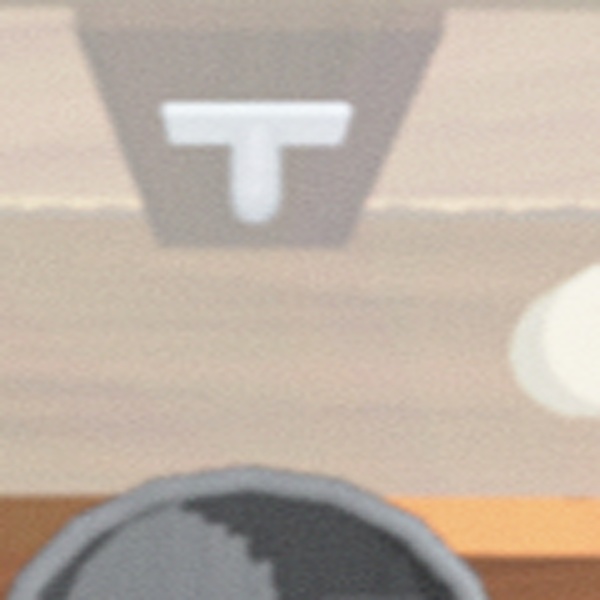

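Run:
```python
from h import *
import json; c=json.load(open("w7.json"))
ct=np.array([.6519,-.0416,0]); y=np.radians(-9.08); R=np.array([[np.cos(y),-np.sin(y),0],[np.sin(y),np.cos(y),0],[0,0,1]])
for dx in (0,.0015,.003):
  W=lambda p:ct+R@(np.array(p)+[dx,0,0])
  print(dx,[proj(c,[W(p)])[0].round(1) for p in [(.035,.025,.012),(.035,-.025,.012),(.035,.025,.232),(.035,-.025,.232),(-.05,0,.241),(.015,0,.18),(.015,0,.185),(.015,0,.19)]])
print([(230+u/5,v/4) for u,v in [(158,247),(348,247),(77,30),(440,30),(500,557),(257,222)]])
```

```text
0 [array([261.9,  65. ]), array([299.1,  65.2]), array([245.6,  13.7]), array([319. ,  14.2]), array([281.3, 141.6]), array([281.4,  59.1]), array([281.5,  58.1]), array([281.5,  57. ])]
0.0015 [array([261.9,  63.8]), array([299.2,  64. ]), array([245.5,  11.3]), array([319. ,  11.8]), array([281.4, 139.5]), array([281.4,  57.2]), array([281.5,  56.1]), array([281.5,  55. ])]
0.003 [array([261.9,  62.6]), array([299.2,  62.8]), array([245.5,   8.8]), array([319.1,   9.3]), array([281.4, 137.4]), array([281.5,  55.3]), array([281.5,  54.2]), array([281.6,  53. ])]
[(261.6, 61.75), (299.6, 61.75), (245.4, 7.5), (318.0, 7.5), (330.0, 139.25), (281.4, 55.5)]
```

```bash
python3 -m creep '[{"slide":[0,15,0],"roll":0,"grip":1},{"slide":[0,30,0],"roll":0,"grip":1},{"slide":[0,36,0],"roll":0,"grip":1},{"slide":[0,39,0],"roll":0,"grip":1},{"slide":[0,42,0],"roll":0,"grip":1},{"slide":[0,45,0],"roll":0,"grip":1}]';python3 -m creep '[{"slide":[0,2,0],"roll":0,"grip":1},{"slide":[0,4,0],"roll":0,"grip":1}]'; python3 -m creep '[{"slide":[0,2,0],"roll":0,"grip":1},{"slide":[0,4,0],"roll":0,"grip":1}]'
```

```text
time: 14.57
tool_pos: [0.5419, -0.0226, 0.2187]
ee_rot: [-1.569, -0.0, -1.724]
wrist_force: [0.6, 0.7, -4.6]
width: 0.0136
time: 14.73
tool_pos: [0.5416, -0.0225, 0.2148]
ee_rot: [-1.57, -0.0, -1.724]
wrist_force: [-1.7, -0.0, -0.3]
width: 0.0134
time: 14.9
tool_pos: [0.5415, -0.0225, 0.211]
ee_rot: [-1.569, -0.0, -1.724]
wrist_force: [-2.5, 0.8, -0.0]
width: 0.0139
```

```bash
python3 -m creep '[{"slide":[0,3,0],"roll":0,"grip":1},{"slide":[0,6,0],"roll":0,"grip":1},{"slide":[0,9,0],"roll":0,"grip":1},{"slide":[0,12,0],"roll":0,"grip":1},{"slide":[0,15,0],"roll":0,"grip":1}]'; python3 -m creep '[{"slide":[0,3,0],"roll":0,"grip":1},{"slide":[0,6,0],"roll":0,"grip":1},{"slide":[0,9,0],"roll":0,"grip":1},{"slide":[0,12,0],"roll":0,"grip":1},{"slide":[0,14,0],"roll":0,"grip":1}]'
python3 - <<'E'
from h import *
from bench import snapshot
go([.5403,-.0238,.1736],-99.1)
cv2.imwrite("pics/w8.png",snapshot("wrist")[:,:,::-1])
s=snapshot("scene")[:,:,::-1]
cv2.imwrite("pics/s8.png",cv2.resize(s[60:260,140:340],None,fx=4,fy=3,interpolation=cv2.INTER_CUBIC))
E
```

```text
time: 15.32
tool_pos: [0.541, -0.0224, 0.1944]
ee_rot: [-1.572, -0.0, -1.724]
wrist_force: [-3.5, 0.9, -1.1]
width: 0.0138
time: 15.73
tool_pos: [0.5414, -0.0225, 0.1804]
ee_rot: [-1.571, -0.0, -1.724]
wrist_force: [-3.7, 0.7, -1.2]
width: 0.0134
slide [ 1.4  6.8 -0.9] roll 0.3 t 15.7333 tool [ 0.5414 -0.0225  0.1804] yaw -98.78 F [-3.7  0.7 -1.2] w 0.0134 q [-0.15  0.07  1.37 -0.    1.7   1.58]
```

View pics/w8.png

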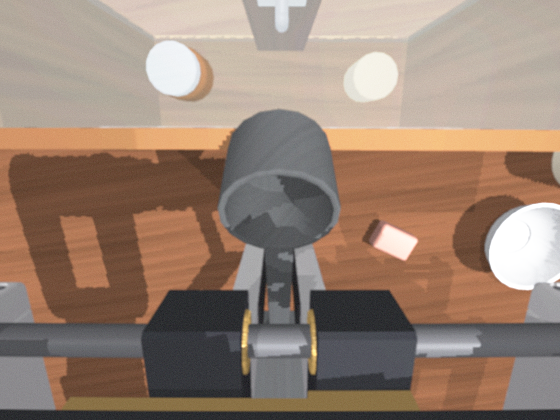

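View pics/s8.png

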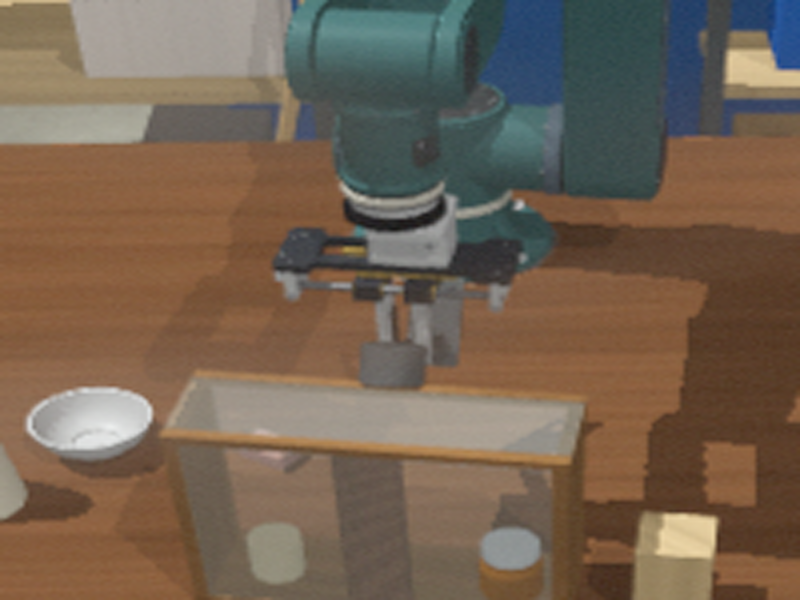

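```bash
python3 -m creep '[{"slide":[0,3,0],"roll":0,"grip":1},{"slide":[0,6,0],"roll":0,"grip":1},{"slide":[0,6,0],"roll":0,"grip":1}]'; python3 -m creep '[{"slide":[0,-20,0],"roll":0,"grip":1},{"slide":[0,-50,2],"roll":0,"grip":1},{"slide":[0,-85,4],"roll":0,"grip":1},{"slide":[0,-110,-20],"roll":0,"grip":1},{"slide":[0,-120,-50],"roll":0,"grip":1},{"slide":[0,-120,-65],"roll":0,"grip":1},{"slide":[0,-120,-70],"roll":0,"grip":1},{"slide":[0,-120,-70],"roll":0,"grip":1}]'
python3 - <<'E'
from h import *
from bench import snapshot
go([.5403,-.0238,.1736],81)
cv2.imwrite("pics/w9.png",snapshot("wrist")[:,:,::-1])
E
```

```text
time: 16.08
tool_pos: [0.5421, -0.0226, 0.1746]
ee_rot: [-1.569, -0.0, -1.724]
wrist_force: [-0.5, 1.1, -1.0]
width: 0.0136
time: 16.75
tool_pos: [0.4721, -0.0118, 0.2953]
ee_rot: [-1.569, -0.0, -1.724]
wrist_force: [-0.2, 0.2, -4.3]
width: 0.0138
slide [  1.4 121.9  69. ] roll -179.8 t 16.75 tool [ 0.4721 -0.0118  0.2953] yaw -98.77 F [-0.2  0.2 -4.3] w 0.0138 q [-0.15 -0.08  1.29 -0.    1.92  1.58]
```

View pics/w9.png

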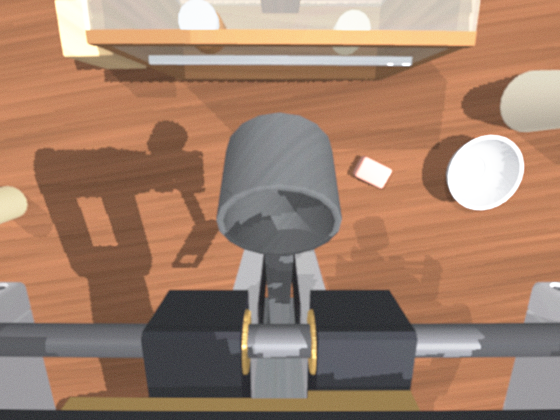

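```bash
cat >> h.py <<'E'
def cupmodel(c,t,hyaw,th,g0=.0518):
    y=np.radians(hyaw); a=np.radians(th)
    Rz=Ro.from_euler('z',y).as_matrix()@Ro.from_euler('y',a).as_matrix()
    g=np.array(t)+[0,0,g0]; ph=np.linspace(0,2*np.pi,73)
    out=[]
    for z in (.01,-.03):
        P=np.stack([-.056+.025*np.cos(ph),.025*np.sin(ph),0*ph+z],1)
        out.append(proj(c,g+P@Rz.T))
    return out
E
python3 - <<'E'
from h import *
c=camera_info("wrist"); o=robot.get_obs()
for th in (30,34,37,40,43,46):
    r,b=cupmodel(c,o['tool_pos'],171.2,th); print(th,"rim",r.min(0).round(),r.max(0).round(),"bot",b.min(0).round(),b.max(0).round())
E
```

```text
30 rim [217. 158.] [341. 245.] bot [228. 103.] [330. 187.]
34 rim [216. 170.] [342. 250.] bot [227. 105.] [331. 187.]
37 rim [215. 180.] [343. 254.] bot [226. 108.] [332. 188.]
40 rim [214. 191.] [344. 257.] bot [224. 111.] [334. 188.]
43 rim [214. 202.] [344. 261.] bot [223. 115.] [335. 189.]
46 rim [213. 215.] [345. 265.] bot [222. 120.] [336. 190.]
```

```bash
python3 - <<'E'
from h import *
go([.417,-.004,.2953],81)
E
python3 -m creep '[{"slide":[0,0,0],"roll":-4,"grip":1},{"slide":[0,0,-3],"roll":-10,"grip":1},{"slide":[0,0,-6],"roll":-17,"grip":1},{"slide":[0,0,-12],"roll":-24,"grip":1},{"slide":[0,0,-18],"roll":-31,"grip":1},{"slide":[0,0,-24],"roll":-38,"grip":1},{"slide":[0,0,-30],"roll":-45,"grip":1},{"slide":[0,0,-36],"roll":-52,"grip":1},{"slide":[0,0,-42],"roll":-59,"grip":1},{"slide":[0,0,-48],"roll":-66,"grip":1},{"slide":[0,0,-54],"roll":-73,"grip":1},{"slide":[0,0,-55],"roll":-80,"grip":1},{"slide":[0,0,-55],"roll":-87,"grip":1},{"slide":[0,0,-55],"roll":-94,"grip":1},{"slide":[0,0,-55],"roll":-101,"grip":1},{"slide":[0,0,-55],"roll":-108,"grip":1},{"slide":[0,0,-55],"roll":-115,"grip":1},{"slide":[0,0,-55],"roll":-122,"grip":1},{"slide":[0,0,-55],"roll":-129,"grip":1},{"slide":[0,0,-55],"roll":-135,"grip":1}]'
python3 - <<'E'
from h import *
go([.417,-.004,.20],80.92)
E
```

```text
slide [  0.7  -0.9 -56.2] roll -179.8 t 16.8 tool [ 0.4726 -0.0119  0.2945] yaw -98.78 F [ 0.1 -0.1 -3.5] w 0.0138 q [-0.15 -0.08  1.29 -0.    1.92  1.58]
time: 18.47
tool_pos: [0.4187, -0.0036, 0.2932]
ee_rot: [-1.569, 0.002, 0.638]
wrist_force: [-0.5, 0.3, -3.3]
width: 0.0136
slide [-1.4 93.2  0.4] roll -44.4 t 18.4667 tool [ 0.4187 -0.0036  0.2932] yaw 36.55 F [-0.5  0.3 -3.3] w 0.0136 q [-0.14 -0.19  1.4   0.    1.94 -0.78]
```

```bash
python3 - <<'E'
from h import *
c=camera_info("top"); print("wax",at_z(c,(520*.7,367*.7),.022))
E
python3 -m creep '[{"slide":[-1,10,0],"roll":-7,"grip":1},{"slide":[-1,20,0],"roll":-14,"grip":1},{"slide":[-1,40,0],"roll":-21,"grip":1},{"slide":[-1,60,0],"roll":-28,"grip":1},{"slide":[-1,80,0],"roll":-35,"grip":1},{"slide":[-1,90,0],"roll":-42,"grip":1},{"slide":[-1,93,0],"roll":-44.4,"grip":1},{"slide":[-1,93,0],"roll":-44.4,"grip":1},{"slide":[-1,93,0],"roll":-44.4,"grip":1}]'
python3 - <<'E'
from h import *
from bench import snapshot
go([.417,-.004,.0767],80.92)
cv2.imwrite("pics/w10.png",snapshot("wrist")[:,:,::-1])
s=snapshot("scene")[:,:,::-1]
cv2.imwrite("pics/s10.png",cv2.resize(s[60:280,150:350],None,fx=3.5,fy=2.7,interpolation=cv2.INTER_CUBIC))
E
```

```text
wax [ 0.44456094 -0.15360351  0.022     ]
time: 19.22
tool_pos: [0.4172, -0.0041, 0.2007]
ee_rot: [-1.568, 0.0, 1.406]
wrist_force: [0.5, -0.7, -3.3]
width: 0.0137
slide [ 1.00e-01  1.24e+02 -1.00e-01] roll -0.4 t 19.2167 tool [ 0.4172 -0.0041  0.2007] yaw 80.54 F [ 0.5 -0.7 -3.3] w 0.0137 q [-0.15 -0.21  1.6  -0.    1.76 -1.55]
```

View pics/w10.png

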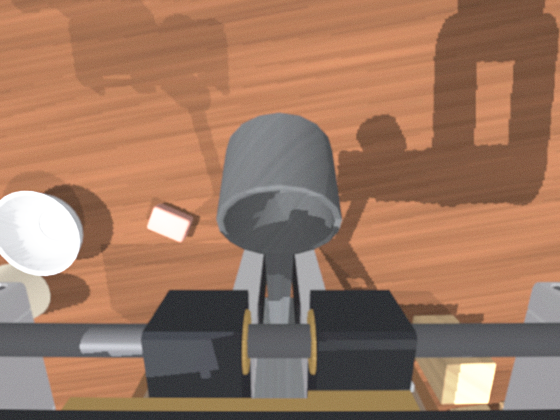

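View pics/s10.png

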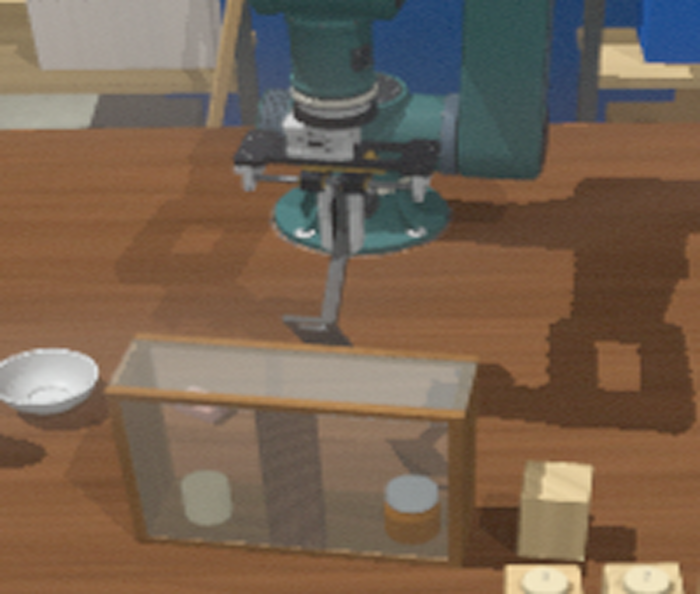

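```bash
python3 -m creep '[{"slide":[0,25,0],"roll":-0.4,"grip":1},{"slide":[0,60,0],"roll":-0.4,"grip":1},{"slide":[0,90,0],"roll":-0.4,"grip":1},{"slide":[0,110,0],"roll":-0.4,"grip":1},{"slide":[0,122,0],"roll":-0.4,"grip":1},{"slide":[0,124,0],"roll":-0.4,"grip":1},{"slide":[0,124,0],"roll":-0.4,"grip":1},{"slide":[0,124,0],"roll":-0.4,"grip":1}]'
cat >> h.py <<'E'
def holder_pts(t,hyaw,th,pts,g0=.0518,gx=0):
    Rz=Ro.from_euler('z',np.radians(hyaw)).as_matrix()@Ro.from_euler('y',np.radians(th)).as_matrix()
    return np.array(t)+[0,0,g0]+(np.array(pts)-[gx,0,0])@Rz.T
PL=[(.13,.022,.106),(.13,-.022,.106),(.13,-.022,-.03),(.13,.022,-.03),(.13,.014,.098),(.13,-.014,.098),(.13,-.014,.068),(.13,.014,.068)]
E
python3 - <<'E'
from h import *
from bench import snapshot
go([.417,-.004,.0767],80.92)
o=robot.get_obs(); c=camera_info("scene"); s=snapshot("scene")[:,:,::-1]
im=cv2.resize(s[140:240,190:310],None,fx=6,fy=6,interpolation=cv2.INTER_CUBIC); cv2.imwrite("pics/s11.png",im)
im=im.copy()
uv=(proj(c,holder_pts(o['tool_pos'],-9.1,40.5,PL))-[190,140])*6; 
for u in uv: cv2.circle(im,tuple(int(v) for v in u),3,(0,0,255),-1)
cv2.imwrite("pics/s11b.png",im)
E
```

```text
time: 19.98
tool_pos: [0.4182, -0.0042, 0.0794]
ee_rot: [-1.573, 0.0, 1.414]
wrist_force: [0.7, 0.2, -3.7]
width: 0.0139
slide [0.  2.7 1.3] roll 0.1 t 19.9833 tool [ 0.4182 -0.0042  0.0794] yaw 81.0 F [ 0.7  0.2 -3.7] w 0.0139 q [-0.15 -0.18  1.81 -0.    1.51 -1.56]
```

View pics/s11b.png

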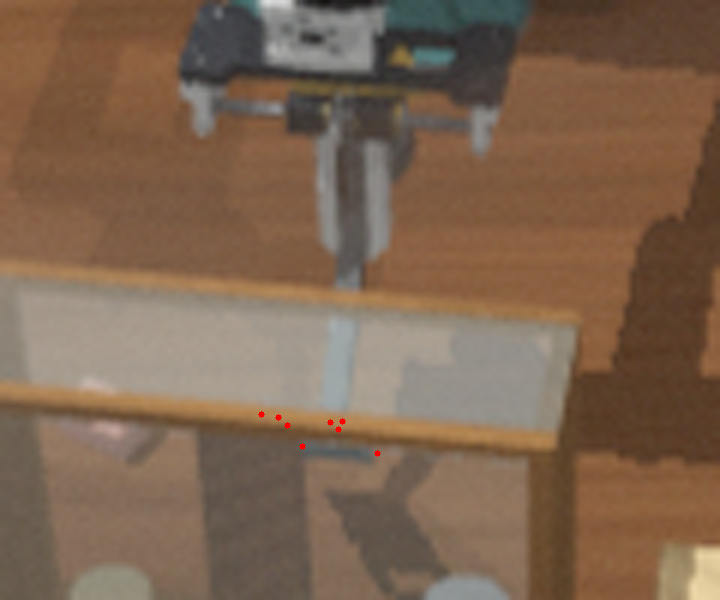

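```bash
python3 -m creep '[{"slide":[0,3,-5],"roll":0,"grip":1},{"slide":[0,3,-15],"roll":0,"grip":1},{"slide":[0,3,-25],"roll":0,"grip":1},{"slide":[0,3,-35],"roll":0,"grip":1},{"slide":[0,3,-45],"roll":0,"grip":1},{"slide":[0,3,-55],"roll":0,"grip":1},{"slide":[0,3,-65],"roll":0,"grip":1},{"slide":[0,3,-75],"roll":0,"grip":1},{"slide":[0,3,-85],"roll":0,"grip":1},{"slide":[0,3,-92],"roll":0,"grip":1},{"slide":[0,3,-94],"roll":0,"grip":1},{"slide":[0,3,-94],"roll":0,"grip":1}]'
python3 - <<'E'
from h import *
from bench import snapshot
go([.417,-.004,.0767],80.92)
o=robot.get_obs(); c=camera_info("scene"); s=snapshot("scene")[:,:,::-1]
im=cv2.resize(s[150:280,170:310],None,fx=5,fy=4.5,interpolation=cv2.INTER_CUBIC); cv2.imwrite("pics/s12.png",im)
cv2.imwrite("pics/w12.png",snapshot("wrist")[:,:,::-1])
E
```

```text
time: 21.03
tool_pos: [0.5103, -0.0188, 0.0748]
ee_rot: [-1.57, 0.0, 1.414]
wrist_force: [0.7, 0.0, -3.7]
width: 0.0136
slide [ 0.1 -1.8 94.5] roll 0.1 t 21.0333 tool [ 0.5103 -0.0188  0.0748] yaw 81.02 F [ 0.7  0.  -3.7] w 0.0136 q [-0.15  0.04  1.61 -0.    1.49 -1.56]
```

View pics/s12.png

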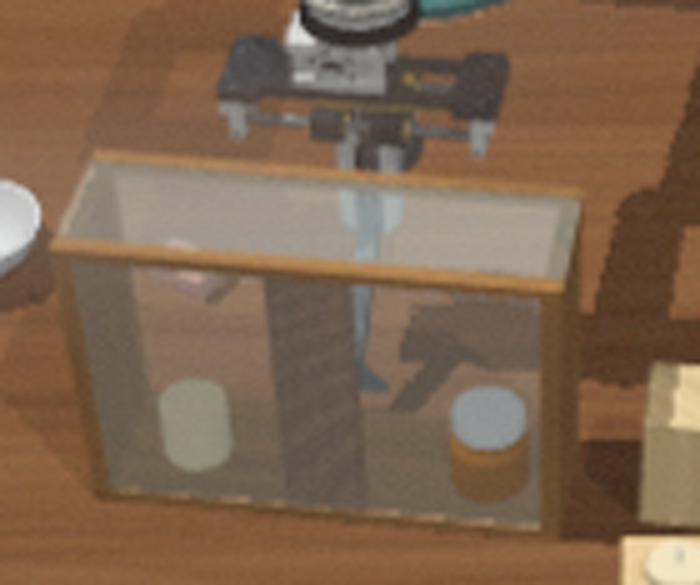

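View pics/w12.png

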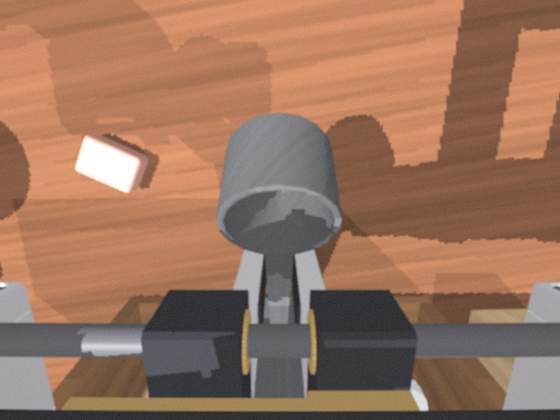

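```bash
python3 -m creep '[{"slide":[0,4,0],"roll":0,"grip":1},{"slide":[0,8,1],"roll":0,"grip":1},{"slide":[0,12,5],"roll":0,"grip":1},{"slide":[0,16,10],"roll":0,"grip":1},{"slide":[0,20,14],"roll":0,"grip":1},{"slide":[0,24,18],"roll":0,"grip":1}]'; python3 -m creep '[{"slide":[0,4,3],"roll":0,"grip":1},{"slide":[0,8,5],"roll":0,"grip":1},{"slide":[0,12,7],"roll":0,"grip":1},{"slide":[0,16,9],"roll":0,"grip":1},{"slide":[0,18,9],"roll":0,"grip":1}]'
python3 - <<'E'
from h import *
from bench import snapshot
go([.417,-.004,.0767],80.92)
cv2.imwrite("pics/w13.png",snapshot("wrist")[:,:,::-1])
c=camera_info("wrist"); o=robot.get_obs()
for th in (10,20,30,40):
    r,b=cupmodel(c,o['tool_pos'],-9,th); print(th,"rim",r.min(0).round(),r.max(0).round(),"bot",b.min(0).round(),b.max(0).round())
E
```

```text
time: 21.63
tool_pos: [0.4918, -0.0158, 0.051]
ee_rot: [-1.572, 0.0, 1.414]
wrist_force: [-1.9, -0.5, 3.8]
width: 0.0135
time: 22.05
tool_pos: [0.4821, -0.0142, 0.0341]
ee_rot: [-1.57, 0.0, 1.414]
wrist_force: [-5.5, -0.4, 4.3]
width: 0.0139
slide [ -0.  -42.6  65.9] roll 0.1 t 22.05 tool [ 0.4821 -0.0142  0.0341] yaw 81.03 F [-5.5 -0.4  4.3] w 0.0139 q [-0.15  0.01  1.73 -0.    1.4  -1.56]
10 rim [223. 115.] [334. 222.] bot [234. 102.] [323. 190.]
20 rim [219. 130.] [338. 231.] bot [231.  98.] [326. 186.]
30 rim [216. 153.] [341. 242.] bot [228.  99.] [330. 184.]
40 rim [214. 186.] [343. 254.] bot [224. 107.] [333. 185.]
```

View pics/w13.png

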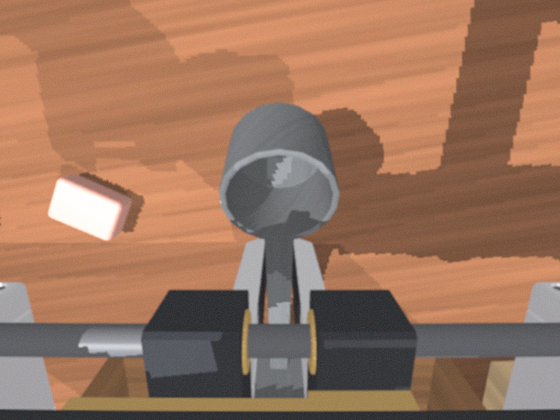

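```bash
python3 -m creep '[{"slide":[0,-6,0],"roll":0,"grip":1},{"slide":[0,-14,0],"roll":0,"grip":1},{"slide":[0,-20,0],"roll":0,"grip":1},{"slide":[0,-20,-3],"roll":0,"grip":1},{"slide":[0,-20,-9],"roll":0,"grip":1},{"slide":[0,-20,-15],"roll":0,"grip":1},{"slide":[0,-20,-21],"roll":0,"grip":1}]'; python3 -m creep '[{"slide":[0,0,-5],"roll":0,"grip":1},{"slide":[0,0,-9],"roll":0,"grip":1},{"slide":[0,0,-9],"roll":0,"grip":1}]'
python3 - <<'E'
from h import *
from bench import snapshot
go([.417,-.004,.0767],80.92)
o=robot.get_obs(); c=camera_info("scene"); s=snapshot("scene")[:,:,::-1]
im=cv2.resize(s[180:280,170:310],None,fx=5.5,fy=5.5,interpolation=cv2.INTER_CUBIC); cv2.imwrite("pics/s14.png",im)
cv2.imwrite("pics/w14.png",snapshot("wrist")[:,:,::-1])
E
```

```text
time: 22.68
tool_pos: [0.5046, -0.0179, 0.0525]
ee_rot: [-1.57, 0.0, 1.414]
wrist_force: [0.2, -0.2, -2.5]
width: 0.0142
time: 22.93
tool_pos: [0.5137, -0.0194, 0.0526]
ee_rot: [-1.571, 0.0, 1.414]
wrist_force: [-0.4, -0.6, -4.0]
width: 0.0137
slide [  0.1 -24.1  97.9] roll 0.1 t 22.9333 tool [ 0.5137 -0.0194  0.0526] yaw 81.02 F [-0.4 -0.6 -4. ] w 0.0137 q [-0.15  0.06  1.64 -0.    1.44 -1.56]
```

View pics/s14.png

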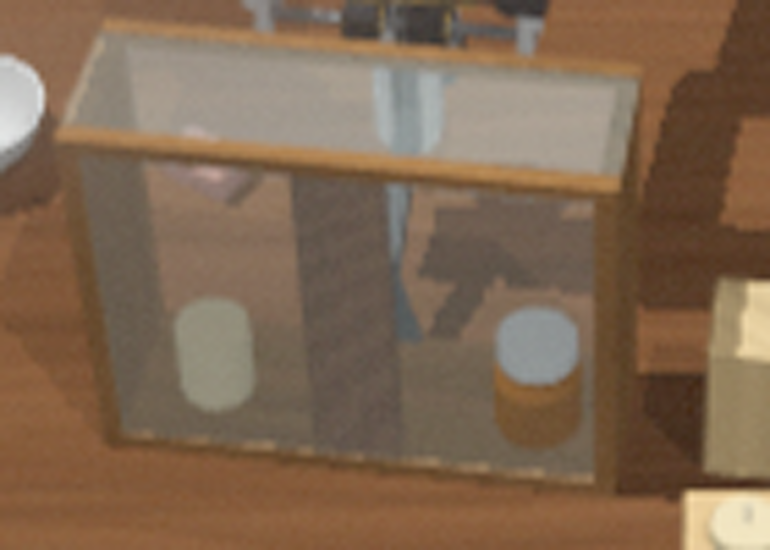

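View pics/w14.png

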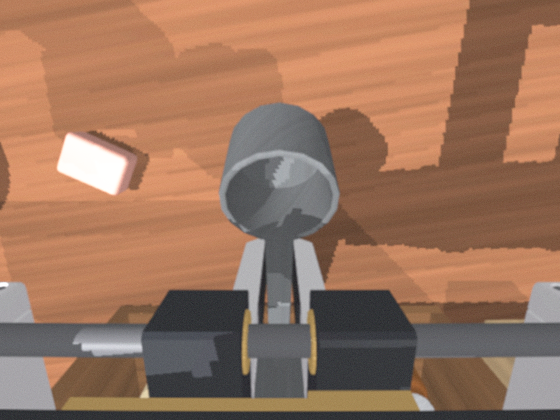

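Run:
```python
from h import *
o=robot.get_obs(); c=camera_info("scene")
for th in (24,28,32):
  P=holder_pts(o['tool_pos'],-9.08,th,[(.13,.022,-.03),(.124,.022,-.03),(.13,.022,.106)])
  print(th,((proj(c,P)-[170,180])*5.5).round(),P.round(3).tolist())
y=np.radians(-9.08); d=o['tool_pos']-[.6539,-.0419,0]; print("x_c",d[0]*np.cos(y)+d[1]*np.sin(y),"y_c",-d[0]*np.sin(y)+d[1]*np.cos(y))
```

```text
24 [[421. 335.]
 [422. 325.]
 [394. 247.]] [[0.622, -0.014, 0.024], [0.616, -0.013, 0.027], [0.676, -0.023, 0.148]]
28 [[423. 336.]
 [425. 327.]
 [394. 265.]] [[0.616, -0.013, 0.017], [0.61, -0.012, 0.02], [0.679, -0.023, 0.137]]
32 [[425. 337.]
 [427. 327.]
 [394. 283.]] [[0.609, -0.012, 0.01], [0.604, -0.012, 0.013], [0.681, -0.024, 0.125]]
x_c -0.14289921142652368 y_c 0.00018835735063064268
```

```bash
python3 -m creep '[{"slide":[0,4,0],"roll":0,"grip":1},{"slide":[0,8,2],"roll":0,"grip":1},{"slide":[0,12,5],"roll":0,"grip":1},{"slide":[0,16,8],"roll":0,"grip":1},{"slide":[0,20,11],"roll":0,"grip":1}]'; python3 -m creep '[{"slide":[0,4,0.5],"roll":0,"grip":1},{"slide":[0,8,1],"roll":0,"grip":1},{"slide":[0,12,1.5],"roll":0,"grip":1},{"slide":[0,16,2],"roll":0,"grip":1},{"slide":[0,20,2],"roll":0,"grip":1}]'
python3 - <<'E'
from h import *
from bench import snapshot
go([.417,-.004,.0767],80.92)
cv2.imwrite("pics/w15.png",snapshot("wrist")[:,:,::-1])
c=camera_info("wrist"); o=robot.get_obs()
for th in (0,5,10,20,30):
    r,b=cupmodel(c,o['tool_pos'],-9,th); print(th,"rim",r.min(0).round(),r.max(0).round(),"bot",b.min(0).round(),b.max(0).round())
E
```

```text
time: 23.45
tool_pos: [0.5025, -0.0175, 0.0335]
ee_rot: [-1.573, 0.0, 1.414]
wrist_force: [-0.5, 0.2, -0.6]
width: 0.0137
time: 23.87
tool_pos: [0.4997, -0.0171, 0.0123]
ee_rot: [-1.57, 0.0, 1.414]
wrist_force: [-2.8, 1.4, 0.9]
width: 0.0137
slide [  0.  -64.3  83.8] roll 0.1 t 23.8667 tool [ 0.4997 -0.0171  0.0123] yaw 81.03 F [-2.8  1.4  0.9] w 0.0137 q [-0.15  0.07  1.72 -0.    1.36 -1.56]
0 rim [226. 109.] [331. 214.] bot [237. 111.] [321. 195.]
5 rim [224. 111.] [333. 218.] bot [235. 106.] [322. 192.]
10 rim [223. 115.] [334. 222.] bot [234. 102.] [323. 190.]
20 rim [219. 129.] [338. 231.] bot [231.  98.] [326. 186.]
30 rim [216. 153.] [341. 242.] bot [228.  99.] [330. 184.]
```

View pics/w15.png

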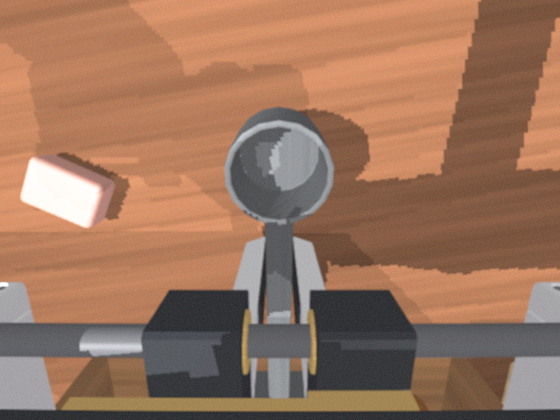

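```bash
python3 -m creep '[{"slide":[0,4,-2],"roll":0,"grip":1},{"slide":[0,8,-4],"roll":0,"grip":1},{"slide":[0,12,-6],"roll":0,"grip":1},{"slide":[0,16,-7],"roll":0,"grip":1},{"slide":[0,19,-8],"roll":0,"grip":1}]'; python3 -m creep '[{"slide":[0,1.5,0],"roll":0,"grip":1},{"slide":[0,3,0],"roll":0,"grip":1},{"slide":[0,3,0],"roll":0,"grip":1}]'
python3 - <<'E'
from h import *
from bench import snapshot
go([.417,-.004,.0767],80.92)
cv2.imwrite("pics/w16.png",snapshot("wrist")[:,:,::-1])
o=robot.get_obs(); c=camera_info("top"); s=snapshot("top")[:,:,::-1]
im=cv2.resize(s[120:230,250:400],None,fx=5,fy=5,interpolation=cv2.INTER_CUBIC); cv2.imwrite("pics/t16.png",im)
E
```

```text
time: 24.33
tool_pos: [0.5079, -0.0184, -0.0068]
ee_rot: [-1.57, 0.0, 1.414]
wrist_force: [-1.8, 0.5, -0.1]
width: 0.014
time: 24.58
tool_pos: [0.5079, -0.0184, -0.0094]
ee_rot: [-1.571, 0.0, 1.414]
wrist_force: [-1.5, -0.3, -0.8]
width: 0.0135
slide [  0.  -86.1  92.1] roll 0.1 t 24.5833 tool [ 0.5079 -0.0184 -0.0094] yaw 81.02 F [-1.5 -0.3 -0.8] w 0.0135 q [-0.15  0.11  1.72 -0.    1.32 -1.56]
```

View pics/w16.png

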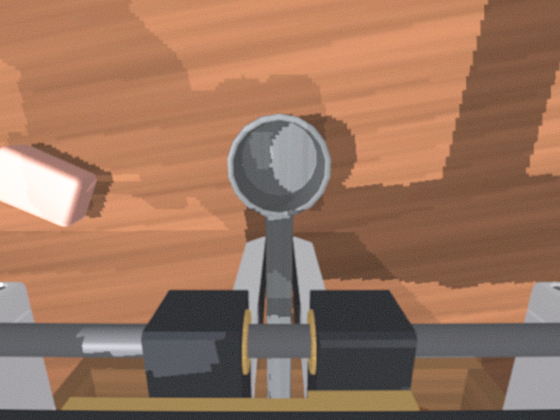

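View pics/t16.png

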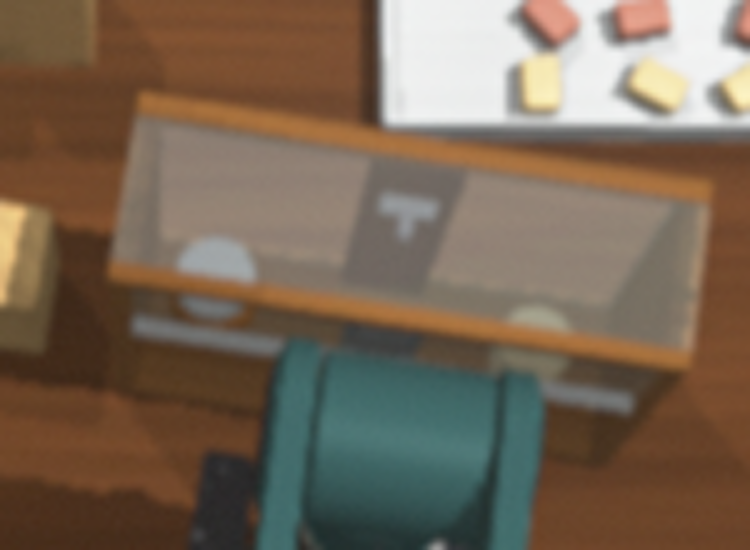

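Run:
```python
from h import *
o=robot.get_obs(); c=camera_info("top"); s=cv2.imread("pics/t16.png")
for x in (0,-.03):
  t=o['tool_pos']+np.array([np.cos(np.radians(-9.08)),np.sin(np.radians(-9.08)),0])*x
  uv=(proj(c,holder_pts(t,-9.08,0,PL))-[250,120])*5; print(x,uv.round().tolist())
  for u in uv: cv2.circle(s,tuple(int(v) for v in u),2,(0,0,255) if x==0 else (0,255,0),-1)
cv2.imwrite("pics/t16b.png",cv2.resize(s[150:400,250:550],None,fx=2.5,fy=2.3))
```

```text
0 [[350.0, 301.0], [429.0, 314.0], [404.0, 375.0], [332.0, 364.0], [363.0, 308.0], [413.0, 316.0], [408.0, 330.0], [359.0, 322.0]]
-0.03 [[342.0, 354.0], [422.0, 366.0], [397.0, 423.0], [325.0, 411.0], [355.0, 360.0], [406.0, 368.0], [400.0, 381.0], [351.0, 373.0]]
```

View pics/t16b.png

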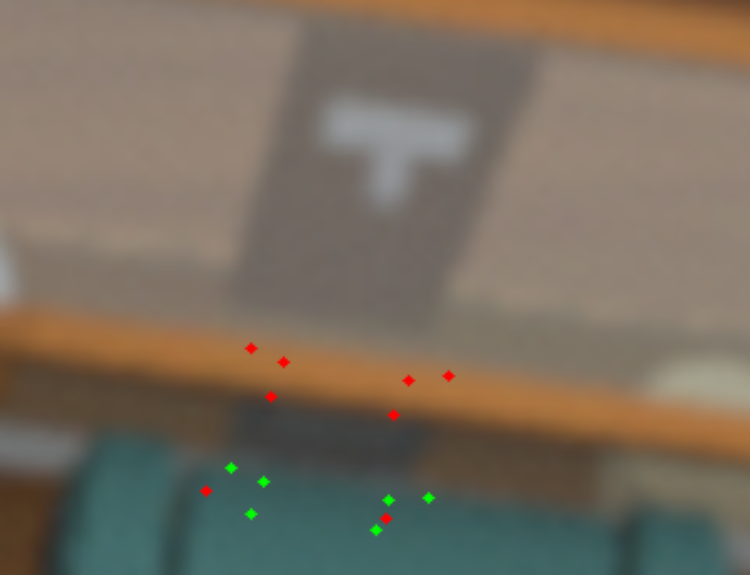

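Run:
```python
from h import *
import json
from scipy.optimize import least_squares
cw=json.load(open("w7.json")); ctp=camera_info("top")
def pert(c,d):
    T=np.array(c['cam_to_world']).copy(); T[:3,3]+=d[:3]; T[:3,:3]=Ro.from_rotvec(d[3:]).as_matrix()@T[:3,:3]
    return dict(c,cam_to_world=T)
ob=[((.035,.025,.012),(261.6,61.75)),((.035,-.025,.012),(299.6,61.75)),((.035,.025,.232),(245.4,7.5)),((.035,-.025,.232),(318.,7.5)),((-.05,0.,.241),(None,139.2))]
B=lambda u,v:(260+u/5.5,130+v/5.5)
obt=[((.05,.15,.241),B(100,45)),((.05,-.15,.241),B(728,145)),((-.05,-.15,.241),B(705,352)),((-.05,.15,.241),B(62,252))]
tipw=(281.4,55.5); tipt=B(390,208)
def f(p):
    x0,y0,ya,z=p[:4]; dw,dt=p[4:10],p[10:16]
    W=lambda q:np.array([x0,y0,0])+Ro.from_euler('z',ya).as_matrix()@np.array(q)
    r=[]
    for c,d,o,t in ((cw,dw,ob,tipw),(ctp,dt,obt,tipt)):
        c=pert(c,d)
        for q,uv in o+[((.015,0,z),t)]:
            e=proj(c,[W(q)])[0]
            if uv[0] is not None: r.append((e[0]-uv[0])/.5)
            r.append((e[1]-uv[1])/.5)
        r+=list(d[:3]/.002)+list(d[3:]/.004)
    return np.array(r)
s=least_squares(f,np.r_[.653,-.0418,-.158,.18,np.zeros(12)],x_scale=np.r_[.01,.01,.01,.01,np.full(12,.002)])
C=np.linalg.inv(s.jac.T@s.jac); print(s.x[:4],np.degrees(s.x[2]),np.sqrt(np.diag(C))[:4],2*s.cost); print(s.fun.round(1)); print(s.x[4:].round(4))
```

```text
[ 0.65331147 -0.04125497 -0.15600041  0.17692552] -8.938164868779472 [0.0019428  0.0019686  0.00482507 0.00223104] 24.48255464464272
[ 0.4  0.1 -0.5  0.3 -1.9  0.7  2.3  1.1 -2.  -0.4 -0.2 -0.2  0.  -1.6
  0.6  0.9 -0.2 -0.5  1.3  0.5  0.4 -0.1 -0.8  0.6 -1.1 -0.5  0.1  0.2
 -0.  -0.1  0.  -0.2  0.3]
[-0.0004  0.     -0.0032  0.0022  0.0036 -0.001   0.0004 -0.     -0.0002
  0.     -0.0007  0.0012]
```

```bash
python3 -m creep '[{"slide":[0,-8,0],"roll":0,"grip":1},{"slide":[0,-20,0],"roll":0,"grip":1},{"slide":[0,-34,0],"roll":0,"grip":1},{"slide":[0,-42,-3],"roll":0,"grip":1},{"slide":[0,-45,-10],"roll":0,"grip":1},{"slide":[0,-45,-18],"roll":0,"grip":1},{"slide":[0,-45,-24],"roll":0,"grip":1},{"slide":[0,-45,-26],"roll":0,"grip":1},{"slide":[0,-45,-26],"roll":0,"grip":1}]'
python3 - <<'E'
from h import *
from bench import snapshot
go([.417,-.004,.0767],80.92)
o=robot.get_obs(); c=camera_info("top"); s=snapshot("top")[:,:,::-1]
im=cv2.resize(s[140:200,300:370],None,fx=10,fy=10,interpolation=cv2.INTER_CUBIC); cv2.imwrite("pics/t17.png",im)
print(((proj(c,holder_pts(o['tool_pos'],-9.08,0,PL))-[300,140])*10).round().tolist())
cv2.imwrite("pics/w17.png",snapshot("wrist")[:,:,::-1])
E
```

```text
time: 25.43
tool_pos: [0.5336, -0.0226, 0.0349]
ee_rot: [-1.569, 0.0, 1.414]
wrist_force: [-0.8, -0.0, -4.2]
width: 0.014
slide [ 1.000e-01 -4.160e+01  1.182e+02] roll 0.1 t 25.4333 tool [ 0.5336 -0.0226  0.0349] yaw 81.02 F [-0.8 -0.  -4.2] w 0.014 q [-0.15  0.12  1.61 -0.    1.41 -1.56]
[[228.0, 265.0], [391.0, 291.0], [336.0, 429.0], [188.0, 406.0], [254.0, 279.0], [358.0, 295.0], [346.0, 328.0], [245.0, 312.0]]
```

View pics/t17.png

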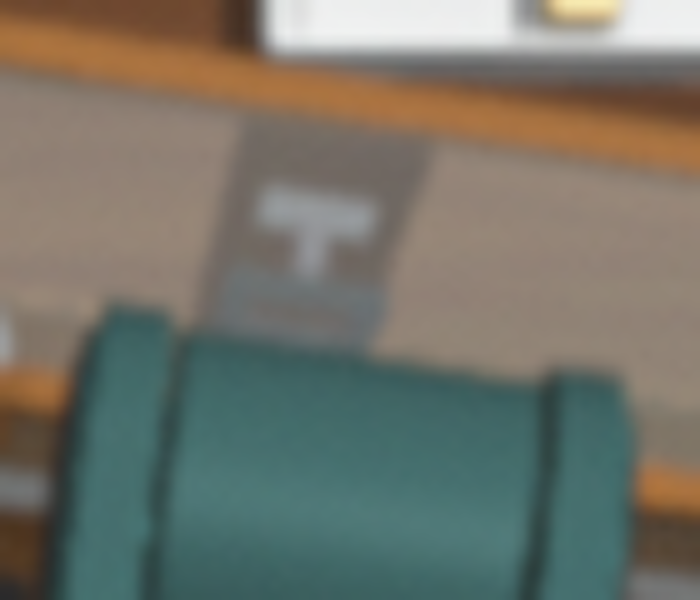

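View pics/w17.png

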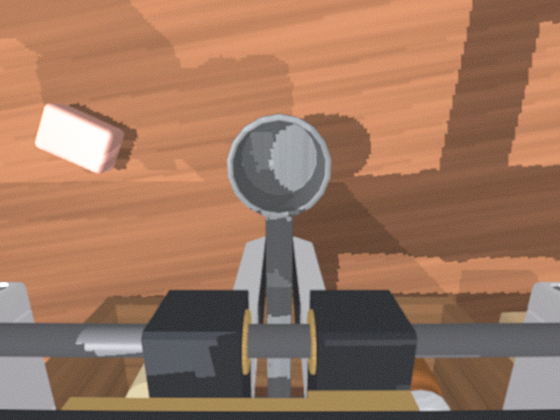

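```bash
python3 -m creep '[{"slide":[0,0,-2],"roll":0,"grip":1},{"slide":[0,0,-4],"roll":0,"grip":1},{"slide":[0,0,-6],"roll":0,"grip":1},{"slide":[0,0,-6],"roll":0,"grip":1}]';python3 -m creep '[{"slide":[0,0,-2],"roll":0,"grip":1},{"slide":[0,0,-4],"roll":0,"grip":1},{"slide":[0,0,-4],"roll":0,"grip":1}]';python3 -m creep '[{"slide":[0,0,-2],"roll":0,"grip":1},{"slide":[0,0,-4],"roll":0,"grip":1},{"slide":[0,0,-4],"roll":0,"grip":1}]'
```

```text
time: 25.87
tool_pos: [0.5388, -0.0233, 0.0355]
ee_rot: [-1.569, 0.0, 1.414]
wrist_force: [-2.3, 0.6, -4.3]
width: 0.0137
time: 26.12
tool_pos: [0.5402, -0.0235, 0.034]
ee_rot: [-1.563, 0.0, 1.414]
wrist_force: [-6.9, 0.8, -5.4]
width: 0.0136
time: 26.37
tool_pos: [0.5418, -0.0237, 0.0325]
ee_rot: [-1.557, 0.0, 1.414]
wrist_force: [-8.7, 1.3, -7.7]
width: 0.0134
```

```bash
python3 -m creep '[{"slide":[0,0,8],"roll":0,"grip":1},{"slide":[0,0,16],"roll":0,"grip":1},{"slide":[0,4,18],"roll":0,"grip":1},{"slide":[0,8,18],"roll":0,"grip":1},{"slide":[0,8,18],"roll":0,"grip":1}]'
python3 - <<'E'
from h import *
from bench import snapshot
go([.417,-.004,.0767],80.92)
cv2.imwrite("pics/w18.png",snapshot("wrist")[:,:,::-1])
c=camera_info("wrist"); o=robot.get_obs()
for th in (-10,-5,0,5):
    r,b=cupmodel(c,o['tool_pos'],-9,th); print(th,"rim",r.min(0).round(),r.max(0).round(),"bot",b.min(0).round(),b.max(0).round())
E
```

```text
time: 26.78
tool_pos: [0.5298, -0.0219, 0.0278]
ee_rot: [-1.572, 0.0, 1.414]
wrist_force: [-0.6, 0.8, -3.6]
width: 0.0133
slide [  0.  -49.  114.1] roll 0.1 t 26.7833 tool [ 0.5298 -0.0219  0.0278] yaw 81.02 F [-0.6  0.8 -3.6] w 0.0133 q [-0.15  0.12  1.63 -0.    1.4  -1.56]
-10 rim [229. 109.] [328. 209.] bot [239. 122.] [318. 202.]
-5 rim [228. 108.] [330. 211.] bot [238. 116.] [319. 199.]
0 rim [226. 109.] [331. 214.] bot [237. 111.] [321. 195.]
5 rim [224. 111.] [333. 218.] bot [235. 106.] [322. 192.]
```

View pics/w18.png

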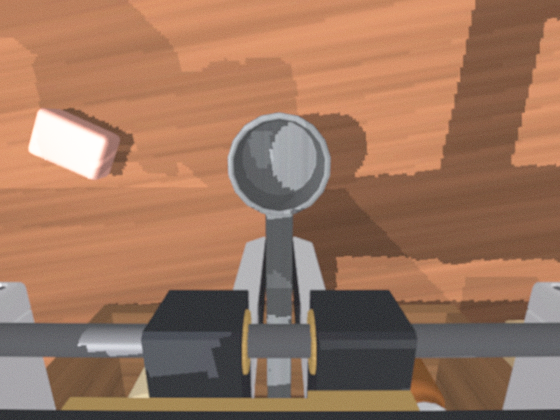

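```bash
python3 -m creep '[{"slide":[0,4,-3],"roll":0,"grip":1},{"slide":[0,7,-7],"roll":0,"grip":1},{"slide":[0,7,-9],"roll":0,"grip":1},{"slide":[0,7,-11],"roll":0,"grip":1},{"slide":[0,7,-11],"roll":0,"grip":1}]';python3 -m creep '[{"slide":[0,0,-2],"roll":0,"grip":1},{"slide":[0,0,-2],"roll":0,"grip":1}]';python3 -m creep '[{"slide":[0,0,-2],"roll":0,"grip":1},{"slide":[0,0,-2],"roll":0,"grip":1}]'
```

```text
time: 27.25
tool_pos: [0.5412, -0.0237, 0.0209]
ee_rot: [-1.571, 0.0, 1.414]
wrist_force: [0.7, -0.3, -2.9]
width: 0.0136
time: 27.42
tool_pos: [0.5418, -0.0237, 0.0205]
ee_rot: [-1.569, 0.0, 1.414]
wrist_force: [-1.9, 0.7, -4.5]
width: 0.0138
time: 27.58
tool_pos: [0.5424, -0.0238, 0.0198]
ee_rot: [-1.566, 0.0, 1.414]
wrist_force: [-4.7, 0.3, -6.3]
width: 0.0135
```

```bash
python3 -m creep '[{"slide":[0,0,8],"roll":0,"grip":1},{"slide":[0,0,16],"roll":0,"grip":1},{"slide":[0,-10,20],"roll":0,"grip":1},{"slide":[0,-25,20],"roll":0,"grip":1},{"slide":[0,-38,20],"roll":0,"grip":1},{"slide":[0,-42,20],"roll":0,"grip":1}]';python3 -m creep '[{"slide":[0,-2,0],"roll":0,"grip":1},{"slide":[0,-4,0],"roll":0,"grip":1},{"slide":[0,-4,0],"roll":0,"grip":1}]';python3 -m creep '[{"slide":[0,-2,0],"roll":0,"grip":1},{"slide":[0,-4,0],"roll":0,"grip":1},{"slide":[0,-4,0],"roll":0,"grip":1}]'
```

```text
time: 28.08
tool_pos: [0.5268, -0.0213, 0.067]
ee_rot: [-1.578, 0.0, 1.414]
wrist_force: [-0.2, 0.5, -2.9]
width: 0.014
time: 28.33
tool_pos: [0.5246, -0.021, 0.067]
ee_rot: [-1.571, 0.0, 1.414]
wrist_force: [-0.4, 0.1, -4.1]
width: 0.0137
time: 28.58
tool_pos: [0.5247, -0.0211, 0.0709]
ee_rot: [-1.571, 0.0, 1.414]
wrist_force: [0.3, -0.5, -3.6]
width: 0.0138
```

```bash
python3 -m creep '[{"slide":[0,10,0],"roll":0,"grip":1},{"slide":[0,20,0],"roll":0,"grip":1},{"slide":[0,25,-4],"roll":0,"grip":1},{"slide":[0,25,-8],"roll":0,"grip":1},{"slide":[0,25,-12],"roll":0,"grip":1},{"slide":[0,25,-14],"roll":0,"grip":1},{"slide":[0,25,-16],"roll":0,"grip":1},{"slide":[0,25,-16],"roll":0,"grip":1}]';python3 -m creep '[{"slide":[0,0,-2],"roll":0,"grip":1},{"slide":[0,0,-2],"roll":0,"grip":1}]';python3 -m creep '[{"slide":[0,0,-2],"roll":0,"grip":1},{"slide":[0,0,-2],"roll":0,"grip":1}]'
```

```text
time: 29.25
tool_pos: [0.5415, -0.0237, 0.0465]
ee_rot: [-1.572, 0.0, 1.414]
wrist_force: [-0.3, 0.2, -4.0]
width: 0.0136
time: 29.42
tool_pos: [0.543, -0.024, 0.0463]
ee_rot: [-1.572, 0.0, 1.414]
wrist_force: [0.4, 0.1, -2.8]
width: 0.0141
time: 29.58
tool_pos: [0.5448, -0.0242, 0.0462]
ee_rot: [-1.571, 0.0, 1.414]
wrist_force: [-0.4, -0.1, -4.3]
width: 0.0139
```

```bash
python3 -m creep '[{"slide":[0,0,-2],"roll":0,"grip":1},{"slide":[0,0,-4],"roll":0,"grip":1},{"slide":[0,0,-6],"roll":0,"grip":1},{"slide":[0,0,-8],"roll":0,"grip":1},{"slide":[0,0,-8],"roll":0,"grip":1}]';python3 -m creep '[{"slide":[0,0,-2],"roll":0,"grip":1},{"slide":[0,0,-2],"roll":0,"grip":1},{"slide":[0,0,-2],"roll":0,"grip":1}]'
python3 - <<'E'
from h import *
from bench import snapshot
go([.417,-.004,.0767],80.92)
o=robot.get_obs(); c=camera_info("top"); s=snapshot("top")[:,:,::-1]
im=cv2.resize(s[140:200,300:370],None,fx=10,fy=10,interpolation=cv2.INTER_CUBIC); cv2.imwrite("pics/t19.png",im)
cv2.imwrite("pics/w19.png",snapshot("wrist")[:,:,::-1])
E
```

```text
time: 30.0
tool_pos: [0.5529, -0.0255, 0.046]
ee_rot: [-1.571, 0.0, 1.414]
wrist_force: [-0.2, -0.6, -3.1]
width: 0.0138
time: 30.25
tool_pos: [0.5544, -0.0257, 0.046]
ee_rot: [-1.571, 0.0, 1.414]
wrist_force: [-1.1, -0.3, -4.4]
width: 0.0136
slide [  0.  -30.7 139.1] roll 0.1 t 30.25 tool [ 0.5544 -0.0257  0.046 ] yaw 81.02 F [-1.1 -0.3 -4.4] w 0.0136 q [-0.15  0.16  1.55 -0.    1.44 -1.56]
```

View pics/t19.png

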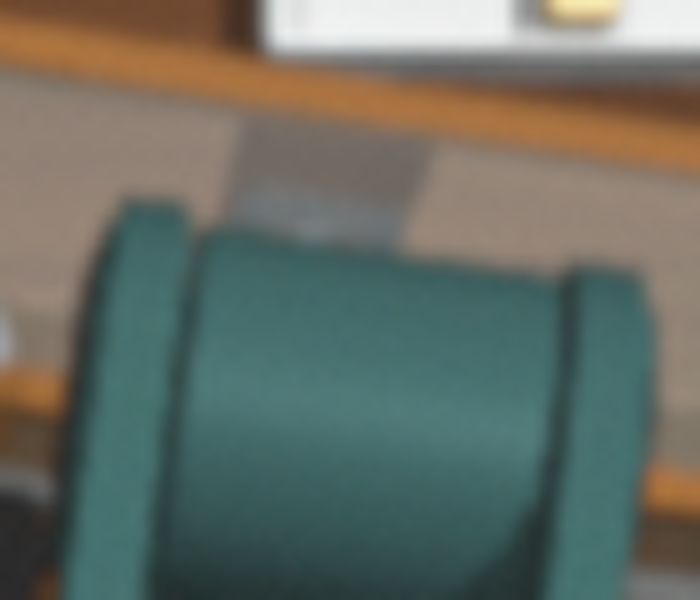

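View pics/w19.png

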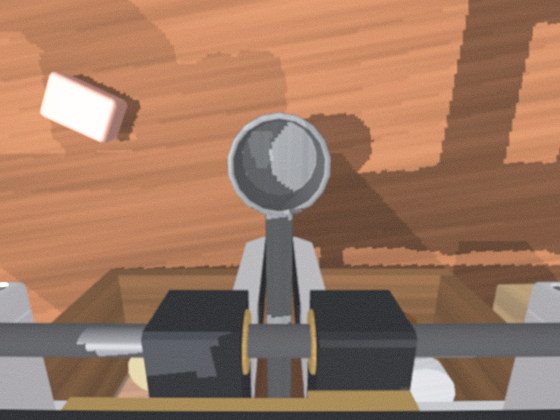

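```bash
python3 -m creep '[{"slide":[0,0,-1],"roll":0,"grip":1},{"slide":[0,0,-2],"roll":0,"grip":1},{"slide":[0,0,-2],"roll":0,"grip":1}]';python3 -m creep '[{"slide":[0,0,-1],"roll":0,"grip":1},{"slide":[0,0,-2],"roll":0,"grip":1},{"slide":[0,0,-2],"roll":0,"grip":1}]'
```

```text
time: 30.6
tool_pos: [0.5566, -0.0261, 0.046]
ee_rot: [-1.571, 0.0, 1.414]
wrist_force: [0.0, -0.2, -4.3]
width: 0.014
time: 30.85
tool_pos: [0.5586, -0.0264, 0.046]
ee_rot: [-1.571, 0.0, 1.414]
wrist_force: [0.0, 0.2, -2.0]
width: 0.0134
```

```bash
python3 -m creep '[{"slide":[0,2,0],"roll":0,"grip":1},{"slide":[0,4,0],"roll":0,"grip":1},{"slide":[0,6,0],"roll":0,"grip":1},{"slide":[0,8,0],"roll":0,"grip":1},{"slide":[0,8,0],"roll":0,"grip":1}]';python3 -m creep '[{"slide":[0,2,0],"roll":0,"grip":1},{"slide":[0,3,0],"roll":0,"grip":1},{"slide":[0,3,0],"roll":0,"grip":1}]';python3 -m creep '[{"slide":[0,2,0],"roll":0,"grip":1},{"slide":[0,3,0],"roll":0,"grip":1},{"slide":[0,3,0],"roll":0,"grip":1}]'
```

```text
time: 31.27
tool_pos: [0.5578, -0.0263, 0.0372]
ee_rot: [-1.569, 0.0, 1.414]
wrist_force: [0.2, -0.0, -4.2]
width: 0.0137
time: 31.52
tool_pos: [0.5581, -0.0263, 0.0346]
ee_rot: [-1.57, 0.0, 1.414]
wrist_force: [-0.1, -0.2, -3.0]
width: 0.0139
time: 31.77
tool_pos: [0.5581, -0.0263, 0.0316]
ee_rot: [-1.57, 0.0, 1.414]
wrist_force: [0.4, -0.7, -4.2]
width: 0.0137
```

```bash
python3 -m creep '[{"slide":[0,2,0],"roll":0,"grip":1},{"slide":[0,3,0],"roll":0,"grip":1},{"slide":[0,3,0],"roll":0,"grip":1}]';python3 -m creep '[{"slide":[0,2,0],"roll":0,"grip":1},{"slide":[0,3,0],"roll":0,"grip":1},{"slide":[0,3,0],"roll":0,"grip":1}]';python3 -m creep '[{"slide":[0,2,0],"roll":0,"grip":1},{"slide":[0,2,0],"roll":0,"grip":1}]'
```

```text
time: 32.02
tool_pos: [0.5581, -0.0263, 0.0286]
ee_rot: [-1.57, 0.0, 1.414]
wrist_force: [1.0, -0.1, -3.6]
width: 0.0139
time: 32.27
tool_pos: [0.5591, -0.0265, 0.0264]
ee_rot: [-1.573, 0.0, 1.414]
wrist_force: [0.3, -0.8, -1.7]
width: 0.0139
time: 32.43
tool_pos: [0.559, -0.0265, 0.0248]
ee_rot: [-1.573, 0.0, 1.414]
wrist_force: [0.0, -0.1, 0.2]
width: 0.014
```

```bash
python3 -m creep '[{"slide":[0,0,2],"roll":0,"grip":1},{"slide":[0,0,4],"roll":0,"grip":1},{"slide":[0,0,6],"roll":0,"grip":1},{"slide":[0,0,6],"roll":0,"grip":1}]';python3 -m creep '[{"slide":[0,0,1.5],"roll":0,"grip":1},{"slide":[0,0,3],"roll":0,"grip":1},{"slide":[0,0,3],"roll":0,"grip":1}]'
```

```text
time: 32.77
tool_pos: [0.5559, -0.026, 0.0263]
ee_rot: [-1.58, 0.0, 1.414]
wrist_force: [7.4, -1.9, 1.9]
width: 0.0136
time: 33.02
tool_pos: [0.5549, -0.0259, 0.0275]
ee_rot: [-1.584, -0.0, 1.414]
wrist_force: [9.8, -0.4, 2.2]
width: 0.0138
```

```bash
python3 -m creep '[{"slide":[0,0,-4],"roll":0,"grip":1},{"slide":[0,0,-8],"roll":0,"grip":1},{"slide":[0,0,-10],"roll":0,"grip":1},{"slide":[0,0,-10],"roll":0,"grip":1}]'
python3 - <<'E'
from h import *
from bench import snapshot
go([.417,-.004,.0767],80.92)
cv2.imwrite("pics/w20.png",snapshot("wrist")[:,:,::-1])
E
```

```text
time: 33.35
tool_pos: [0.5582, -0.0263, 0.0232]
ee_rot: [-1.568, 0.0, 1.414]
wrist_force: [-1.2, 0.1, 0.9]
width: 0.0136
slide [  0.  -53.1 143.1] roll 0.1 t 33.35 tool [ 0.5582 -0.0263  0.0232] yaw 81.03 F [-1.2  0.1  0.9] w 0.0136 q [-0.15  0.18  1.56 -0.    1.4  -1.56]
```

View pics/w20.png

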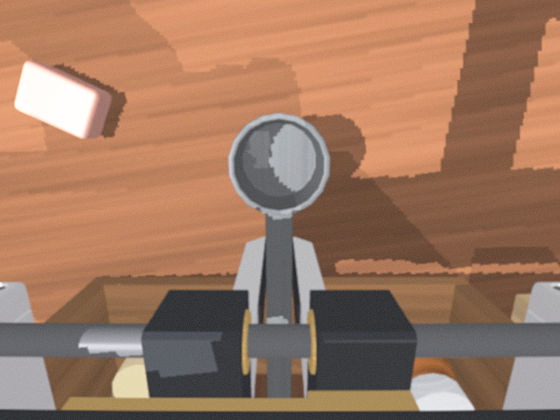

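```bash
python3 -m creep '[{"slide":[0,0,0],"roll":0,"grip":0.8},{"slide":[0,0,0],"roll":0,"grip":0.75},{"slide":[0,0,0],"roll":0,"grip":0.7},{"slide":[0,0,0],"roll":0,"grip":0.6},{"slide":[0,0,0],"roll":0,"grip":0.4},{"slide":[0,0,0],"roll":0,"grip":0.2},{"slide":[0,0,0],"roll":0,"grip":0.2},{"slide":[0,0,0],"roll":0,"grip":0.2},{"slide":[0,0,0],"roll":0,"grip":0.2},{"slide":[0,0,0],"roll":0,"grip":0.2},{"slide":[0,0,0],"roll":0,"grip":0.2}]'
python3 - <<'E'
from h import *
from bench import snapshot
go([.417,-.004,.0767],80.92)
cv2.imwrite("pics/w21.png",snapshot("wrist")[:,:,::-1])
E
```

```text
time: 34.32
tool_pos: [0.5593, -0.0265, 0.024]
ee_rot: [-1.571, 0.0, 1.414]
wrist_force: [-0.7, -0.6, 0.5]
width: 0.0745
slide [  0.  -52.7 144.1] roll 0.1 t 34.3167 tool [ 0.5593 -0.0265  0.024 ] yaw 81.02 F [-0.7 -0.6  0.5] w 0.0745 q [-0.15  0.18  1.56 -0.    1.4  -1.56]
```

View pics/w21.png

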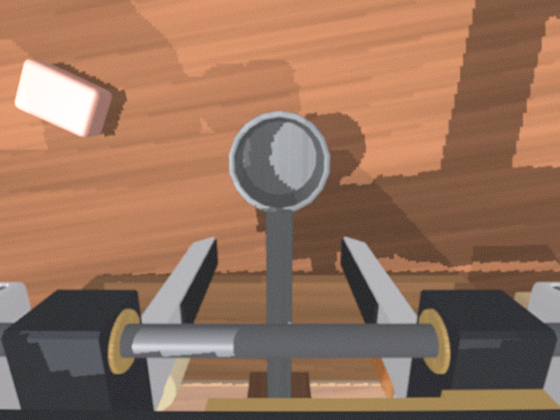

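```bash
python3 -m creep '[{"slide":[0,-10,1],"roll":0,"grip":0.2},{"slide":[0,-25,3],"roll":0,"grip":0.2},{"slide":[0,-50,5],"roll":0,"grip":0.2},{"slide":[0,-80,10],"roll":0,"grip":0.2},{"slide":[0,-115,30],"roll":0,"grip":0.2},{"slide":[0,-150,60],"roll":0,"grip":0.2},{"slide":[0,-185,95],"roll":0,"grip":0.2},{"slide":[0,-210,130],"roll":0,"grip":0.2},{"slide":[0,-220,160],"roll":0,"grip":0.2},{"slide":[0,-220,180],"roll":0,"grip":0.2},{"slide":[0,-220,180],"roll":0,"grip":0.2},{"slide":[0,-220,180],"roll":0,"grip":0.2}]'
python3 - <<'E'
from h import *
from bench import snapshot
go([.417,-.004,.0767],80.92)
for n in("scene","top","wrist"):
    cv2.imwrite(f"pics/{n}22.png",snapshot(n)[:,:,::-1])
s=cv2.imread("pics/top22.png"); cv2.imwrite("pics/t22.png",cv2.resize(s[110:250,250:400],None,fx=5,fy=4.2,interpolation=cv2.INTER_CUBIC))
s=cv2.imread("pics/scene22.png"); cv2.imwrite("pics/s22.png",cv2.resize(s[150:290,130:350],None,fx=3.5,fy=3.5,interpolation=cv2.INTER_CUBIC))
E
```

```text
time: 35.37
tool_pos: [0.3814, 0.0017, 0.2457]
ee_rot: [-1.575, 0.0, 1.414]
wrist_force: [-0.1, 0.8, 0.2]
width: 0.0751
slide [ -0.  169.1 -35.3] roll 0.1 t 35.3667 tool [0.3814 0.0017 0.2457] yaw 81.03 F [-0.1  0.8  0.2] w 0.0751 q [-0.14 -0.3   1.57 -0.    1.86 -1.56]
```

View pics/t22.png

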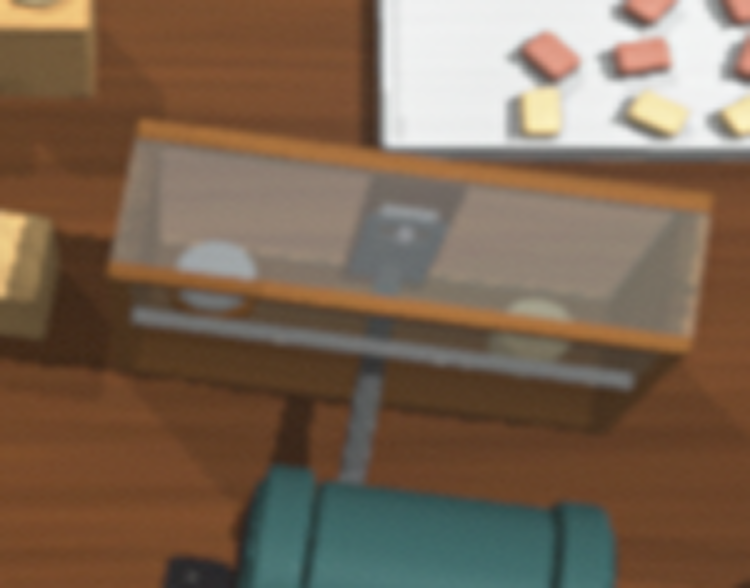

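View pics/s22.png

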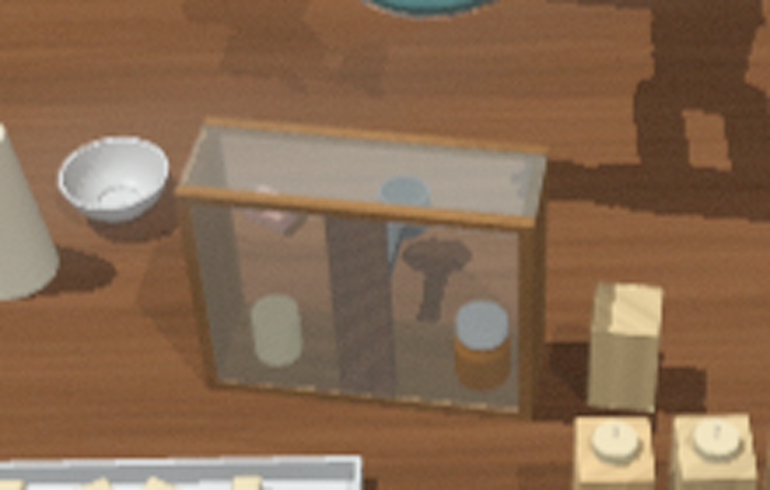

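View pics/wrist22.png

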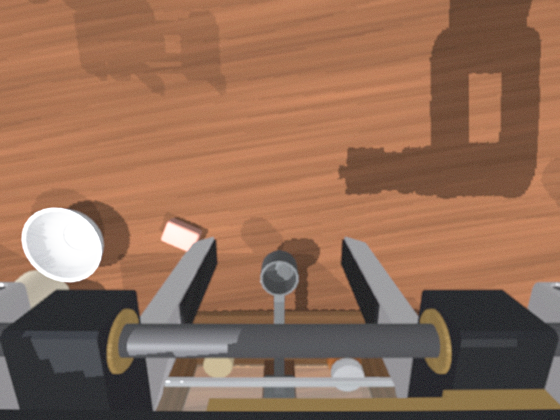

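```bash
python3 -m creep '[{"slide":[0,0,0],"roll":0,"grip":0.2},{"slide":[0,0,0],"roll":0,"grip":0.2},{"slide":[0,0,0],"roll":0,"grip":0.2},{"slide":[0,0,0],"roll":0,"grip":0.2},{"slide":[0,0,0],"roll":0,"grip":0.2},{"slide":[0,0,0],"roll":0,"grip":0.2},{"slide":[0,0,0],"roll":0,"grip":0.2},{"slide":[0,0,0],"roll":0,"grip":0.2}]'
python3 - <<'E'
from h import *
from bench import snapshot,ticket
a=cv2.imread("pics/top22.png").astype(int)[140:215,300:370]; b=snapshot("top")[:,:,::-1].astype(int)[140:215,300:370]
d=np.abs(a-b).max(2); print(d.max(),d.mean())
if d.mean()<6: print(ticket.close_job())
E
```

```text
time: 36.18
tool_pos: [0.3815, 0.0016, 0.244]
ee_rot: [-1.571, 0.0, 1.414]
wrist_force: [0.2, -0.4, 1.1]
width: 0.0755
5 1.1723809523809523
the job is handed in; nothing more can be done
None
```

The holder is hanging on the hook by its eye. I handed the job in at about 36 s, with the gripper clear of everything.

**What I did:**
- **Gripping:** My first two attempts to grip the arm closed on nothing, because the fingertips turned out to be about 35 mm higher than the reported tool position. I corrected for that and gripped the arm.
- **Leaning:** The moves allow no tilting, so I turned the holder about 40° in the grip by pressing its cup lightly on the cupboard's roof edge. After passing it in under the panel, I righted it by pressing its foot down onto the floor.
- **Foot outside the cupboard:** On the first try at righting it, the foot came down on the table in front of the cupboard. I raised it, moved it further in and repeated.
- **Finding the hook:** Two tries at other heights met the hook's tip. The third, higher, slid over it. Lowering it then showed the top of the level part at about z 176–177 mm.

**Last checks:**
- **Seated:** With the holder lowered, the hook took its weight. A backward pull was stopped by the tip at about 10 N, the highest force I saw reported.
- **Position and stillness:** The top picture shows the tip in front of the plate and the eye's bar behind it. Two pictures about 0.8 s apart showed no movement.
- **Other things:** In the last pictures, the bystanders in view stand where they were.

**What disagreed:** My camera estimate of the hook's height was about 7–10 mm too low, which is why feeling for it took three tries. Forces were only read at the end of each move, so short peaks in between were not seen.

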